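# Wedge the spring clip off a board holder's bar

### The arm

A 7-joint arm with a two-finger parallel gripper is mounted at the origin on the work surface. World frame = base frame: x ahead of the robot, y to its left, z up, the work surface at z = 0. Lengths are in m, angles in rad, forces in N, time in s.
With the tool pointing down it reaches from about 0.4 to 0.85 m from the base axis. Payload 4.5 kg.
Tool frame: the origin (TCP) lies on the mounting face of the last link; the fingertips stand 173 mm ahead of it and the grasp point (between the pads) lies 155 mm ahead of it; z points along the fingers, y is the line along which they close (so a half turn about z gives the same grasp; the last joint's range is limited). The gripper opens to 85 mm and grips with 20 to 120 N. Pads are 22 mm wide; open, the fingers measure 114 mm over their backs; the gripper's body (76 mm by 85 mm) begins 54 mm behind the grasp point. The pads swing forward as they close: fully open they stand 13 mm farther back than shut.
Start: joints at [1.355, 0.689, -0.195, 1.565, 0.157, 0.902, -0.215], TCP at [0.155, -0.606, 0.405] pointing down, gripper open.
Joint ranges: [-3.01, 3.01], [-0.46, 2.08], [-1.47, 1.51], [0.13, 2.56], [-1, 4.14], [0.04, 2.09], [-2.66, 2.66]. Speed limits (rad/s): [2.57, 2.57, 3.14, 3.14, 3.14, 3.14, 3.14].

### API

Orientations are given as a rotation vector (axis times angle).
In Python, from station import bot gives the robot as it stands. The module is installed in compiled form; this text tells all that it offers.
- The arm moves only by the tool drive_tool, never from a script. Its argument "targets" is a list of rows, each a list of 4 numbers: the shift along the tool's x, y, z in cm, then the turn about the tool's z in rad. In form: [[dx, dy, dz, turn], ...]. A call has 1 to 10 rows; each row is the pose to reach, as a shift and turn from the pose commanded when the call began, along the tool's axes at that moment; what a row does not reach only later rows make up. A row lasts 1/12 s, in which the tool goes at most 41.7 mm and 7.16 degrees, less where a joint would pass 70% of its speed; a pose out of reach is approached as far as the arm can. A call with a gripper value outside its range is refused whole. "gripper" is the closure, from -1 (fully open) to 1 (shut), set as the call begins (left out, the last holds). The fingers move at their own pace and stop on an object; "grip_force" is the grip in N (left out, the last holds). Time passes only in rows, so rows that repeat a pose let the fingers close. It gives the time, the measured TCP pose, the force, the opening and the grip force at its end, in the units of the state.
- bot.read_state(): the state, without advancing time (a new reading comes with each control period).
- bot.read_camera(name): name is "side" or "top"; returns a dict with "img" (400x640x3 uint8, red, green, blue), "z_map" (400x640 float32, m along the optical axis (not along the pixel's ray), 0 where there is no reading), "fx", "fy", "cx", "cy" (pixels), "k1" (the pictures are not rectified: a ray, as slopes to the right and down, at radius r is drawn at 1 + k1 r^2 times it, then the intrinsics apply), "world_from_camera" (4x4, takes a point from camera to world coordinates). Camera axes: x right, y up, looking along -z (the intrinsics and any distortion apply to the point x, -y, -z); pixel columns grow to the right and rows downward; lengths in m; the calibration is good to about 2 mm. A picture is of the moment at which its call begins.
- bot.sign_off(): hands the job in; it is judged then, once.
The state is a dict: "time": time; "joint_pos": joint angles; "joint_velocities": joint speeds; "joint_efforts": joint torques, N m; "ee_pos": TCP position; "eef_rot": TCP orientation; "ft_force": force on the tool from outside, world axes, zero at the start; "ft_torque": the same for the moment, N m; "gripper_width": opening from 0.0 (shut) to 1.0 (fully open); "grip_force": force on a finger pad.
Only numpy, scipy, OpenCV 4.12 (cv2) and the standard library are available. Lean on these libraries where they do the work, as an engineer would, in place of code of your own. Each camera call takes 0.05 s, during which the arm holds its last target. There are 200 camera calls.

### The job

The board clamp on the circuit-board holder is due to be changed, so its spring clip has to come off. Lay the orange-handled wedge on top of the bar and slide it along, kept lightly on the bar, from the free end under the bow of the clip until the clip spreads and comes off its groove; do not force it, and do not pull the clip off with the gripper. Drop the clip into the round metal parts dish, lay the wedge back on the blue pad, and leave the other things on the bench alone.

Things in the scene. Friction and masses are not known exactly. Their poses are not given: they have to be found in the camera images.
- bar_groove (a point): Board holder (fixed): point on the axis of its bright 16 mm bar at mid-groove, 69 to 81 mm above the bench. x: level, along the bar from its free end. The bar tilts about this point, its free end hanging 0.5 to 7.5 degrees low (not shown by the axes); its top is 8 mm higher. Groove 6.5 mm wide, 2 mm deep; 30 mm of plain bar before it. The wedge must not press on bar or holder with over 16 N.
- clip_bow (a point): Dark spring-steel clip (18 g) astride the groove: middle of its bow, a strip 2.5 mm thick; x along the bar, z up. 19 mm wide, 22 mm high, 5 mm along the bar. Slot between bow and bar top: about 2.4 mm high, 11 mm wide. Lifting takes 9 N, pushing the wedge in 3 to 6 N; raised 7 to 8 mm it snaps off and stays astride the wedge. The wedge must not press on it with over 16 N.
- clip: The same clip; origin on the axis of its ring, 12 mm below the middle of the bow. Its sprung legs end 8 mm below this point and pinch the groove from below. Once off, it rides astride the blade, legs hanging about 7 mm below the blade. It is slippery (friction 0.2): it stays on a blade held level or nose slightly up and slides off the tip when the nose is lowered 35 to 40 degrees.
- wedge_handle (a point): Wedge tool (about 60 g) lying flat: centre of its orange handle, 44 mm long, 18 mm wide, 22 mm high, half-way up. x points to the tip, z up. Handle and blade share one flat underside, 11 mm below. The steel blade, 7 mm wide, starts 22 mm ahead; it is level and 11 mm thick for 20 mm, then its top slopes down over 40 mm to 2 mm at the tip. The last 3 mm are bevelled 0.8 mm below.
- wedge_tip (a point): Tip of the wedge's blade, at the level of its flat underside: 82 mm ahead (x) of the handle's centre and 11 mm below it. Same axes. The tip can catch on the groove's far edge if it is let down into the groove. The clip is off when the bow is over the level part, the tip about 50 mm beyond the groove.
- holder: The board holder's black base (fixed); origin on the bench level of the base, x along the bar as for the groove, which lies at x -85 mm. Base from x -30 to 120 mm, 100 mm wide, up to 29 mm above the bench. On the bar, fixed: the board clamp, x 4 to 26 mm, its jaw up to 75 mm above the groove's axis; then post and head at x 72 mm, up to 55 mm above it.
- mat_top (a point): Blue foam pad that the wedge lies on, 220 x 160 mm (x, y), fixed: centre of its top face, which is 8 to 18 mm above the bench.
- dish_in (a point): Round loose aluminium parts dish (350 g): the centre of its inner floor, 4 mm above the bench. Rim 24 mm above the bench, 100 mm outer diameter, wall 3 mm; the floor is 82 mm across inside.
- cutters: Bystander: flush cutters with blue handles, about 120 mm long, 12 mm high, lying on the bench; origin under the pivot, x towards the jaws.
- pliers: Bystander: long-nose pliers with black handles, about 150 mm long, 12 mm high, lying on the bench; origin under the pivot, x towards the nose.
- reel: Bystander: blue reel of solder lying flat, 56 mm in diameter, 30 mm high; origin under its centre.
There are look-alikes about, which are no part of the job. Leave any purple look-alike of the part that bears wedge_handle alone. What is shaped like the part that bears dish_in but brown is not meant.

How it is judged:
On the way, in this order (a step that is already met when the one before it is completed fails the run):
1. the wedge's tip is slid along the bar under the bow of the clip, between its legs, and out beyond it, while the clip is still on the bar (x of wedge_tip in the frame of bar_groove above 0.003 m and y of wedge_tip in the frame of bar_groove between -0.006 and 0.006 m and z of wedge_tip in the frame of bar_groove between 0.005 and 0.0115 m and z of clip_bow in the frame of bar_groove below 0.014 m and distance between clip_bow and bar_groove below 0.017 m), for 0.05 s.
2. the wedge, kept lying on the bar, has spread the clip and raised it part of the way (z of clip_bow in the frame of bar_groove between 0.0137 and 0.018 m and contact force between wedge and holder above 1.5 N and contact force between wedge and clip above 1 N), for 0.3 s.
3. the clip has been spread and lifted by the wedge until it is off its groove (z of clip_bow in the frame of bar_groove above 0.0205 m and contact force between the fingers and clip below 0.5 N), for 0.1 s.
At the end, for the whole second after the job is handed in: The clip lies at rest in the parts dish (within its rim, its bow less than 22 mm over its floor), and the wedge lies flat and at rest on the blue pad, the centre of its handle over the pad and at least 5 mm inside its edges (horizontal distance between clip_bow and dish_in below 0.046 m and z of clip_bow in the frame of dish_in between -0.005 and 0.022 m and linear speed of each of clip, wedge below 0.02 m/s and x of wedge_handle in the frame of mat_top between -0.105 and 0.105 m and y of wedge_handle in the frame of mat_top between -0.075 and 0.075 m and z of wedge_handle in the frame of mat_top between 0.004 and 0.017 m); the robot touches nothing.
It fails at once if the wedge presses on the bar or the holder with more than 16 N (contact force between wedge and holder above 16 N).
It fails at once if the wedge presses on the clip with more than 16 N (contact force between wedge and clip above 16 N).
It fails at once if the gripper's fingers touch the clip while it is on the bar (contact force between the fingers and clip above 0.5 N and distance between clip_bow and bar_groove below 0.0205 m).
It fails at once if the cutters, the pliers or the solder reel are shifted by more than 20 mm (distance of any of cutters, pliers, reel from where it was at the start of the episode above 0.02 m).
It fails at once if the parts dish is pushed more than 50 mm or tipped over (distance of dish_in from where it was at the start of the episode above 0.05 m or angle between dish_in's own z axis and vertical above 0.5 rad).
It also fails if it takes over 72 s, if anything falls off the work surface, if the arm or the gripper's body presses on something with over 40 N, if the wrist force passes 120 N, or if a joint passes its speed limit or range.

## Working session

There is one attempt and no reset: what is moved stays moved. The work goes in short steps, Python scripts to look and compute and a tool call to move; the robot and the scene stay as the last step left them, time stands still between calls to the robot, and variables do not carry over. Pictures are saved under pics/ and viewed, at most 10 in all, crops included, and the job is handed in when it is done.

Besides the shell and the picture viewer there is one more tool, called after "Request:" as name([rows], argument=value, ...), one row to a line, values as JSON. drive_tool: Moves the arm, as the interface text tells. Its arguments: {"type":"object","properties":{"targets":{"type":"array","items":{"type":"array","items":{"type":"number"}}},"gripper":{"type":"number"},"grip_force":{"type":"number"}},"required":["targets"]}

```bash
mkdir -p pics
cat > h.py <<'E'
import numpy as np, cv2
from station import bot
from scipy.spatial.transform import Rotation as R
def snap(n):
    return bot.read_camera(n)
def ray(c,u,v):
    x=(np.asarray(u,float)-c['cx'])/c['fx']; y=(np.asarray(v,float)-c['cy'])/c['fy']
    rd=np.hypot(x,y); r=rd.copy()
    for _ in range(20): r=rd/(1+c['k1']*r*r)
    s=1/(1+c['k1']*r*r); x,y=x*s,y*s
    return np.stack([x,-y,-np.ones_like(x)],-1)
def cloud(c):
    v,u=np.mgrid[0:400,0:640]
    d=ray(c,u,v)*c['z_map'][...,None]
    T=np.array(c['world_from_camera']); return d@T[:3,:3].T+T[:3,3]
def onplane(c,u,v,z):
    T=np.array(c['world_from_camera']); d=ray(c,u,v)@T[:3,:3].T; o=T[:3,3]
    return o+d*((z-o[2])/d[...,2])[...,None]
def save(c,n,crop=None,k=1):
    im=c['img'][...,::-1]
    if crop: a,b,e,f=crop; im=im[b:f,a:e]
    cv2.imwrite('pics/'+n,cv2.resize(im,None,fx=k,fy=k,interpolation=cv2.INTER_CUBIC))
E
python3 - <<'E'
from h import *
import pickle
s=bot.read_state(); print(s)
for n in('side','top'):
    c=snap(n); pickle.dump(c,open(n+'0.pkl','wb')); save(c,n+'0.png')
    print(n,c['fx'],c['k1'],np.round(c['world_from_camera'],3))
E
```

```text
{'time': 0.0, 'joint_pos': array([ 1.35481834,  0.69002755, -0.19452334,  1.56637418,  0.15728389,
        0.90248546, -0.21506778]), 'joint_velocities': array([-0.00021016,  0.00046911, -0.0001427 ,  0.00123686, -0.00058636,
       -0.00012332,  0.00190383]), 'joint_efforts': array([-2.88826741e-04, -5.39615750e+01, -1.26624160e+00, -1.58549309e+01,
        9.23176965e-03,  9.49225476e-03, -1.87975826e-05]), 'ee_pos': array([ 0.1543888 , -0.60528331,  0.40384875]), 'eef_rot': array([-3.11524475e+00, -3.91281251e-01,  5.50444025e-04]), 'ft_force': array([-0.14704401,  0.79515795,  0.37901469]), 'ft_torque': array([-0.0257796 , -0.01197984, -0.02136122]), 'grip_force': 0.0, 'gripper_width': 0.9995930829323261}
side 401.9820751113088 -0.04959981647337069 [[ 0.956  0.209 -0.204  0.284]
 [-0.292  0.718 -0.632 -0.722]
 [ 0.014  0.664  0.748  0.87 ]
 [ 0.     0.     0.     1.   ]]
top 412.08612600806345 -0.04363886053560209 [[ 9.000e-03  9.890e-01 -1.460e-01  3.450e-01]
 [-1.000e+00  9.000e-03  1.000e-03 -3.500e-02]
 [ 3.000e-03  1.460e-01  9.890e-01  1.312e+00]
 [ 0.000e+00  0.000e+00  0.000e+00  1.000e+00]]
```

View pics/side0.png

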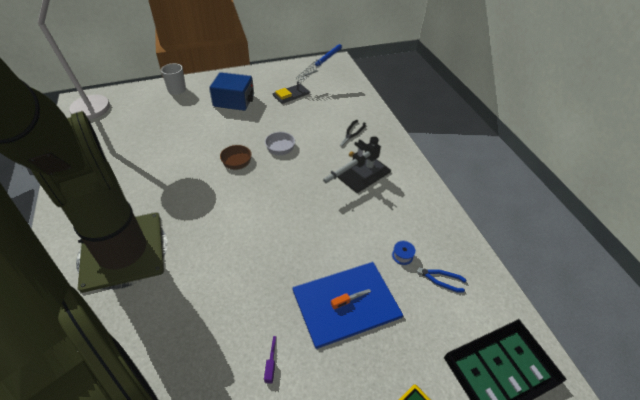

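View pics/top0.png

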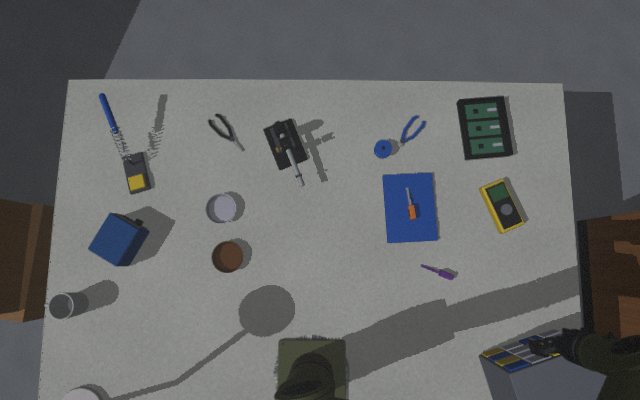

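The side view shows the wedge on the pad: handle at (341,300), tip at (370,292). The holder is at (360,165) with the bar end at (325,180), and the dish is at (280,143). In the top view they are: handle (412,212), tip (407,188), bar end (300,183), dish (222,208).

Run:
```python
from h import *
import pickle
f=lambda a:np.round(np.asarray(a)*1000,1).tolist()
for n in('side','top'):
    c=pickle.load(open(n+'0.pkl','rb')); P=cloud(c); hsv=cv2.cvtColor(c['img'],cv2.COLOR_RGB2HSV)
    H,S,V=[hsv[...,i].astype(int) for i in range(3)]; ok=c['z_map']>0
    x,y,z=P[...,0],P[...,1],P[...,2]
    # bench
    b=ok&(abs(z)<.02)&(S<50)&(V>100); print(n,'bench z med',f(np.median(z[b])))
    o=(H<18)&(S>180)&(V>120)&ok&(y<0)&(x>0.3); o[:, :]&= (z<.08)&(y>-0.5)
    q=P[o]; zt=np.percentile(q[:,2],80); t=q[q[:,2]>zt-.004]
    print(' orange n',o.sum(),'med',f(np.median(q,0)),'top',f(t.mean(0)),'zt',f(zt))
    ctr=t.mean(0)[:2]
    near=ok&(np.hypot(x-ctr[0],y-ctr[1])<.2)
    m=near&(H>105)&(H<130)&(S>150)&(z<.03)&(abs(x-ctr[0])<.125)&(abs(y-ctr[1])<.125)
    cc,_=cv2.findContours(m.astype(np.uint8),0,2); k=max(cc,key=cv2.contourArea); r=cv2.minAreaRect(k)
    zp=np.median(z[m]); bx=onplane(c,cv2.boxPoints(r)[:,0],cv2.boxPoints(r)[:,1],zp); print(' pad z',f(zp),'corners',f(bx[:,:2]),'ctr',f(bx.mean(0)))
    bl=near&(np.hypot(x-ctr[0],y-ctr[1])<.1)&(S<90)&(z>zp-.005)&(z<zp+.03)&(abs(y-ctr[1])<.06)
    q=P[bl]; print(' blade n',bl.sum(), f(q.mean(0)))
    if bl.sum()>10:
        d=q[:,:2]-ctr; far=q[np.argsort(-np.hypot(d[:,0],d[:,1]))[:4]]; print(' far',f(far))
        v,u=np.nonzero(bl); d=d.mean(0); print(' dir deg',np.degrees(np.arctan2(d[1],d[0])))
    print(' cloud z noise at bench ok; region around bar:')
```

```text
side bench z med -0.0
 orange n 108 med [494.5, -315.4, 34.5] top [495.2, -314.7, 34.7] zt 35.7
 pad z 12.4 corners [[400.0, -241.4], [636.7, -217.4], [618.0, -388.1], [405.7, -400.3]] ctr [515.1, -311.8, 12.4]
 blade n 109 [535.7, -309.2, 18.6]
 far [[577.0, -304.5, 13.9], [575.4, -301.7, 14.8], [574.8, -303.6, 13.6], [573.9, -298.8, 15.5]]
 dir deg 7.7181500772436475
 cloud z noise at bench ok; region around bar:
top bench z med -0.1
 orange n 28 med [497.3, -308.0, 34.3] top [497.4, -308.7, 35.1] zt 36.6
 pad z 12.4 corners [[618.7, -222.7], [632.4, -382.6], [413.6, -392.2], [401.0, -236.1]] ctr [516.4, -308.4, 12.4]
 blade n 70 [534.8, -306.7, 19.6]
 far [[580.4, -298.0, 14.5], [579.6, -300.2, 19.2], [577.9, -298.7, 10.5], [577.5, -301.5, 12.5]]
 dir deg 3.055177841085473
 cloud z noise at bench ok; region around bar:
```

Run:
```python
from h import *
import pickle
c=pickle.load(open('top0.pkl','rb')); s=pickle.load(open('side0.pkl','rb'))
a=cv2.resize(c['img'][100:200,250:350,::-1],(500,500),interpolation=cv2.INTER_CUBIC)
b=cv2.resize(s['img'][130:200,310:400,::-1],None,fx=3.3,fy=500/70,interpolation=cv2.INTER_CUBIC)
cv2.imwrite('pics/bar0.png',np.hstack([a,b]))
P=cloud(c); v,u=np.nonzero((P[...,2]>.04)&(np.abs(np.mgrid[0:400,0:640][1]-287)<40)&(np.mgrid[0:400,0:640][0]>100)&(np.mgrid[0:400,0:640][0]<200))
for r in range(140,190,2):
    k=v==r
    if k.any(): i=k.nonzero()[0]; print(r,u[i].min(),u[i].max(),np.round(1000*P[r,u[i][len(i)//2]],0), c['img'][r,u[i]].mean(1).astype(int))
```

```text
140 279 290 [699.  82. 126.] [43 38 41 34 39 42 39 43 37 43 43 51]
142 279 305 [689.  81. 138.] [ 51  44  44  45  45  41  39  42  38  37  35  39 106]
144 280 291 [693.  81. 104.] [41 41 45 40 40 47 50 45 32 40 42 39]
146 248 310 [689.  82.  96.] [132 139  41  36  38  57  43  43  43  42  41  42  39  40  89]
148 275 292 [685.  88.  88.] [65 89 84 63 62 92 62 45 46 41 38 37 39 46 56 43 34 35]
150 276 290 [682.  87.  75.] [ 74  94  72  41  36  54 114 136 118 101  72]
152 277 291 [674.  73.  83.] [ 63 131 133 114  93  66]
154 281 292 [669.  74.  79.] [ 39  99 137 128 110  89  67]
156 288 293 [661.  67.  84.] [136 138 125 107  85  51]
158 289 298 [655.  64.  83.] [130 141 122 104  75  47  41]
160 253 294 [649.  64.  81.] [136 134 139 119  99  73]
162 291 295 [643.  61.  79.] [134 137 116  94  66]
164 291 300 [636.  57.  84.] [ 97 138 129 111  90  68 141]
166 292 297 [631.  54.  78.] [137 136 125 107  84 100]
168 293 298 [625.  51.  79.] [133 142 123 102  77 112]
170 294 298 [619.  51.  79.] [132 140 121 101  76]
172 267 299 [612.  48.  80.] [133 133 139 116  94  81]
174 295 301 [605.  44.  85.] [127 138 105  91  65  69  63]
176 295 301 [601.  45.  74.] [97 57 51 82 87 80 72]
178 297 302 [594.  38.  77.] [128 132 125 103  81 106]
180 298 302 [587.  38.  82.] [129 136 119  96  71]
182 299 303 [581.  35.  78.] [131 134 113  92  74]
184 299 304 [575.  32.  80.] [129 138 132 107  84  79]
186 288 300 [571.  38.  69.] [137 131]
```

View pics/bar0.png

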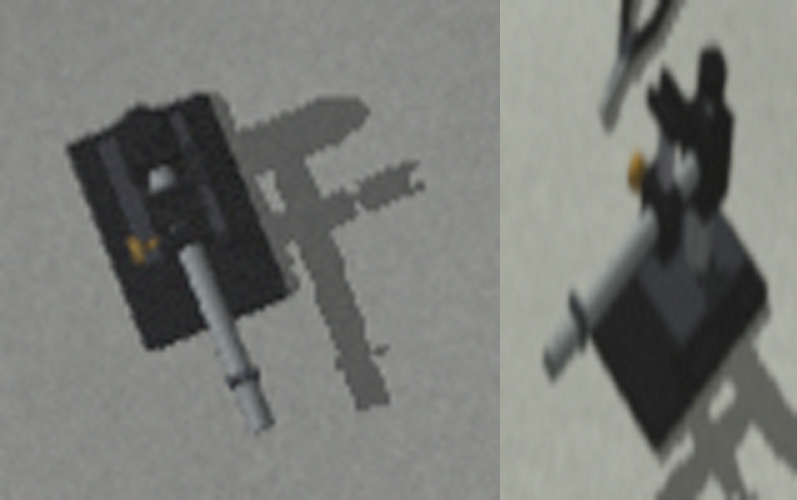

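The bar runs in the top view from about (289,150) to the free end (302,186), with the clip at (298.6,176). In the side view the clip is at about (334,174). Next I intersect the bar centre lines from both views.

```bash
cat > bar.py <<'E'
from h import *
def plane(c,clip):
    P=cloud(c); a=np.array([.581,.034]); b=np.array([.655,.0655]); L=np.linalg.norm(b-a); e=(b-a)/L; n=np.array([-e[1],e[0]])
    s=(P[...,:2]-a)@e; t=(P[...,:2]-a)@n
    m=(c['z_map']>0)&(s>-.012)&(s<L)&(abs(t)<.014)&(P[...,2]>.055)&(P[...,2]<.1)
    br=c['img'].mean(2); bright=m&(abs(s-clip)>.008)&(s>.0)
    # intensity-agnostic silhouette centre: PCA of mask pixels
    v,u=np.nonzero(bright); p=np.c_[u,v].astype(np.float32)
    vx,vy,x0,y0=cv2.fitLine(p,cv2.DIST_L2,0,.01,.01).ravel()
    q=np.array([[x0-8*vx,y0-8*vy],[x0+8*vx,y0+8*vy]])
    T=np.array(c['world_from_camera']); d=ray(c,q[:,0],q[:,1])@T[:3,:3].T
    N=np.cross(d[0],d[1]); N/=np.linalg.norm(N); return N,T[:3,3],m,P,s
def axis(cs,clip=.025):
    r=[plane(c,clip) for c in cs]
    d=np.cross(r[0][0],r[1][0]); d/=np.linalg.norm(d); d*=np.sign(d[0])
    A=np.array([r[0][0],r[1][0],[1,0,0]]); p=np.linalg.solve(A,[r[0][0]@r[0][1],r[1][0]@r[1][1],.6])
    return p,d,r
def near(c,u,v,p,d):
    T=np.array(c['world_from_camera']); o=T[:3,3]; w=ray(c,np.array([u]),np.array([v]))[0]@T[:3,:3].T
    M=np.c_[d,-w]; t=np.linalg.lstsq(M,o-p,rcond=None)[0]; return p+t[0]*d, np.linalg.norm(p+t[0]*d-o-t[1]*w)
E
python3 - <<'E'
from bar import *
import pickle
cs=[pickle.load(open(n+'0.pkl','rb')) for n in('top','side')]
p,d,r=axis(cs); print(p*1000,d,'yaw',np.degrees(np.arctan2(d[1],d[0])),'tilt',np.degrees(np.arcsin(d[2])))
for c,(N,o,m,P,s) in zip(cs,r):
    br=c['img'].mean(2); h=c['img'].astype(float)
    for k in np.arange(-.012,.08,.004):
        mm=m&(s>=k)&(s<k+.004)
        print('%4d'%(k*1000),mm.sum(),np.round(br[mm].mean() if mm.any() else 0), np.round(np.median(P[mm][:,2])*1000,1) if mm.any() else '',end=' | ')
    print()
print(near(cs[0],298.6,176,p,d),near(cs[1],334,174,p,d))
for c in cs:  # pixel patch near clip
  u0,v0=(298,176) if c is cs[0] else (334,174)
  print(c['img'].mean(2)[v0-6:v0+7,u0-9:u0+10].astype(int))
E
```

```text
[600.          42.73471255  66.94229873] [0.9222352  0.37990375 0.07180094] yaw 22.388625476830008 tilt 4.117433826920563
 -12 0 0  |   -8 10 106.0 73.4 |   -4 8 112.0 75.5 |    0 6 108.0 77.3 |    4 7 117.0 77.5 |    8 7 111.0 75.3 |   12 6 108.0 75.6 |   16 6 110.0 77.3 |   20 14 72.0 76.2 |   24 7 86.0 82.2 |   28 5 113.0 75.2 |   32 7 107.0 76.5 |   36 7 119.0 78.6 |   40 7 116.0 78.6 |   44 5 112.0 77.8 |   48 6 115.0 79.7 |   52 7 118.0 77.0 |   56 9 109.0 79.2 |   60 5 108.0 77.0 |   64 7 106.0 78.9 |   68 7 111.0 80.0 |   72 7 114.0 80.7 |   76 6 98.0 78.1 | 
 -12 12 95.0 71.5 |   -8 9 115.0 73.8 |   -4 6 102.0 73.8 |    0 7 108.0 74.1 |    4 6 115.0 74.1 |    8 5 104.0 71.7 |   12 9 104.0 74.6 |   16 14 75.0 74.7 |   20 15 78.0 75.6 |   24 4 86.0 73.0 |   28 4 100.0 76.5 |   32 7 89.0 74.5 |   36 9 91.0 74.9 |   40 7 101.0 76.7 |   44 6 87.0 75.6 |   48 7 96.0 77.3 |   52 5 102.0 77.2 |   56 7 110.0 78.1 |   60 7 88.0 76.4 |   64 7 96.0 77.6 |   68 4 79.0 75.4 |   72 7 99.0 77.1 |   76 9 92.0 77.5 | 
(array([0.60214877, 0.04361987, 0.06710959]), np.float64(0.0002050391364967
[... 1493 characters left out ...]
  63  79 105 125 126 115 103  91  84  79  70
   56]
 [159 161 162 162 160 140  92  62  57  65  83  99  92  88  82  71  62  53
   41]
 [161 162 164 157 156 147 124  87  61  50  59  74  81  79  70  56  46  39
   36]
 [165 162 157 153 145 140 127 105  74  52  47  63  70  62  51  41  38  34
   35]
 [161 152 145 141 133 121 110  97  77  55  47  57  58  41  37  36  36  37
   35]
 [153 140 128 124 111 102  91  87  75  57  57  87  93  50  35  34  34  34
   34]
 [139 126 114 104  94  88  83  88  91  77  84 128 140 101  54  36  33  35
   34]
 [109 105  96  90  83  82  91 117 132 128 134 154 161 144 105  61  37  34
   33]
 [ 83  87  85  81  87 110 128 147 158 162 161 163 166 162 148 109  61  38
   36]]
```

```bash
cat > w.py <<'E'
from h import *
def wedge(c,x0,y0,zmid,blue=True):
    """handle silhouette centre on plane zmid; orange pixel list"""
    P=cloud(c); hsv=cv2.cvtColor(c['img'],cv2.COLOR_RGB2HSV); H,S,V=[hsv[...,i].astype(int) for i in range(3)]
    o=(H<18)&(S>150)&(V>90)&(np.hypot(P[...,0]-x0,P[...,1]-y0)<.06)
    v,u=np.nonzero(o); return onplane(c,np.array([u.mean()]),np.array([v.mean()]),zmid)[0],o
def delta(tgt,yaw,s):
    Rm=R.from_rotvec(s['eef_rot']).as_matrix(); d=Rm.T@(np.asarray(tgt)-s['ee_pos'])*100
    y=np.arctan2(Rm[1,0],Rm[0,0]); print('shift cm',np.round(d,2),'turn',round(-(yaw-y),3),'toolyaw',round(np.degrees(y),2))
E
python3 - <<'E'
from w import *
import pickle
for n in('top','side'):
    c=pickle.load(open(n+'0.pkl','rb')); h,o=wedge(c,.497,-.311,.024); print(n,h*1000,o.sum())
    P=cloud(c); hsv=cv2.cvtColor(c['img'],cv2.COLOR_RGB2HSV)
    m=(hsv[...,1]<120)&(P[...,0]>.515)&(P[...,0]<.585)&(abs(P[...,1]+.305)<.02)&(hsv[...,2]>60)
    v,u=np.nonzero(m); p=onplane(c,u,v,.017); l=cv2.fitLine(p[:,:2].astype(np.float32),2,0,.01,.01).ravel()
    print(len(u),p.mean(0)*1000,'blade yaw',np.degrees(np.arctan2(l[1],l[0])%np.pi),'via handle',np.degrees(np.arctan2(*(p.mean(0)-h)[1::-1])),'max x',p[:,0].max())
h=np.array([.497,-.3095]); yaw=np.radians(7.5)
delta([h[0]-.005*np.cos(yaw),h[1]-.005*np.sin(yaw),.189],yaw,bot.read_state())
E
```

```text
top [ 499.20272746 -312.62346124   24.        ] 71
67 [ 547.30299173 -305.1864849    17.        ] blade yaw 10.754601 via handle 8.789136840175114 max x 0.5799867923224767
side [ 496.38892355 -311.61315912   24.        ] 141
110 [ 545.12358812 -305.68108027   17.        ] blade yaw 4.1274524 via handle 6.940013959114488 max x 0.5769733643909405
shift cm [ 40.02 -20.21  21.52] turn 0.119 toolyaw 14.32
```

Request:
drive_tool([
  [20,-10,0,0.11],
  [40,-19.95,0,0.11],
  [40,-19.95,0,0.11],
  [40,-19.95,0,0.11],
  [40,-19.95,0,0.11],
  [40,-19.95,0,0.11],
  [40,-19.95,0,0.11],
  [40,-19.95,0,0.11],
  [40,-19.95,0,0.11],
  [40,-19.95,0,0.11],
], gripper=-1)

```text
time: 0.93
ee_pos: [0.471, -0.3316, 0.4044]
eef_rot: [-3.134, -0.219, 0.001]
ft_force: [-0.2, -0.5, 0.2]
gripper_width: 0.996
grip_force: 0.0
```

Request:
drive_tool([
  [0,0,0,0],
  [0,0,0,0],
  [0,0,0,0],
  [0,0,0,0],
])

```text
time: 1.27
ee_pos: [0.4684, -0.3346, 0.4044]
eef_rot: [3.134, 0.215, -0.003]
ft_force: [-0.1, -0.3, -0.5]
gripper_width: 0.998
grip_force: 0.0
```

Run:
```python
from w import *
s=bot.read_state(); print(s['ee_pos'],s['time']); delta([.4925,-.3127,.188],np.radians(8),s)
```

```text
[ 0.46844857 -0.33459975  0.40441537] 1.2667
shift cm [ 2.72 -1.85 21.64] turn -0.003 toolyaw 7.86
```

Request:
drive_tool([
  [2.7,-1.85,2,0],
  [2.7,-1.85,6,0],
  [2.7,-1.85,10,0],
  [2.7,-1.85,14,0],
  [2.7,-1.85,17,0],
  [2.7,-1.85,19.5,0],
  [2.7,-1.85,21,0],
  [2.7,-1.85,21.6,0],
  [2.7,-1.85,21.6,0],
  [2.7,-1.85,21.6,0],
], gripper=-0.3)

```text
time: 2.1
ee_pos: [0.4936, -0.3123, 0.1893]
eef_rot: [3.133, 0.217, 0.001]
ft_force: [1.0, -0.0, 0.7]
gripper_width: 0.65
grip_force: 0.0
```

Request:
drive_tool([
  [0,0,0,0],
  [0,0,0,0],
  [0,0,0,0],
  [0,0,0,0],
  [0,0,0,0],
  [0,0,0,0],
  [0,0,0,0],
  [0,0,0,0],
], gripper=1, grip_force=40)

```text
time: 2.77
ee_pos: [0.4944, -0.3115, 0.19]
eef_rot: [3.133, 0.219, 0.003]
ft_force: [-0.4, 0.9, 6.2]
gripper_width: 0.196
grip_force: 40.1
```

Request:
drive_tool([
  [0,0,-1,0],
  [0,0,-3,0],
  [0,0,-6,0],
  [0,0,-9,0],
  [0,0,-10,0],
  [0,0,-10,0],
  [0,0,-10,0],
  [0,0,-10,0],
])

```text
time: 3.43
ee_pos: [0.4934, -0.3108, 0.2876]
eef_rot: [-3.133, -0.22, 0.003]
ft_force: [0.1, -0.1, -1.6]
gripper_width: 0.202
grip_force: 39.1
```

Run:
```python
from w import *
import pickle
for n in('side','top'):
    c=snap(n); pickle.dump(c,open(n+'1.pkl','wb'))
    T=np.linalg.inv(np.array(c['world_from_camera'])); q=T@[.53,-.31,.13,1]; u=int(c['cx']+c['fx']*q[0]/-q[2]); v=int(c['cy']+c['fy']*q[1]/q[2]); print(n,u,v)
    save(c,n+'1.png',(max(u-50,0),max(v-45,0),u+50,v+45),6)
im=np.hstack([cv2.imread('pics/%s1.png'%n) for n in('side','top')]); cv2.imwrite('pics/g1.png',cv2.resize(im,(800,360)))
s=bot.read_state(); print(s['ee_pos'],s['ft_force'],s['ft_torque'])
```

```text
side 357 271
top 418 197
[ 0.49340985 -0.31079005  0.2871425 ] [ 0.97816032  0.86316653 -1.25552874] [ 0.04117184 -0.00733626  0.00136881]
```

View pics/g1.png

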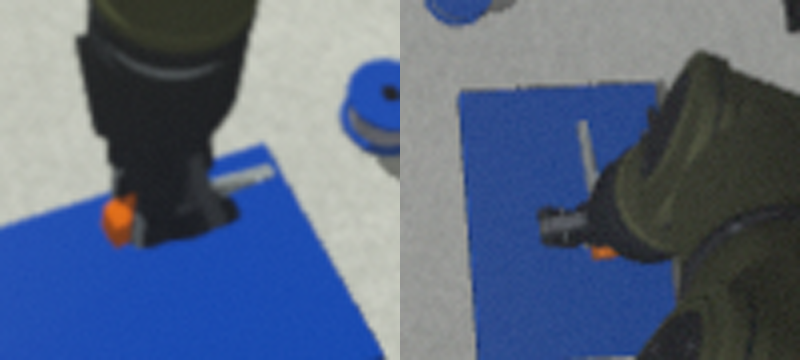

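Run:
```python
from w import *
import pickle
c=[pickle.load(open(n+'1.pkl','rb')) for n in('top','side')]
px=[(413.8,182.5),(375,269)]
A=[];b=[]
for k,(u,v) in zip(c,px):
    T=np.array(k['world_from_camera']); w=ray(k,np.array([u]),np.array([v]))[0]@T[:3,:3].T; w/=np.linalg.norm(w)
    M=np.eye(3)-np.outer(w,w); A.append(M); b.append(M@T[:3,3]); print(onplane(k,np.array([u]),np.array([v]),.112)[0])
p=np.linalg.lstsq(np.vstack(A),np.hstack(b),rcond=None)[0]; s=bot.read_state(); Rm=R.from_rotvec(s['eef_rot']).as_matrix(); print('tip',p,'in tool',Rm.T@(p-s['ee_pos']))
delta([.513,.007,.285],np.radians(22.4),s)
```

```text
[ 0.57652004 -0.30179686  0.112     ]
[ 0.57538361 -0.30437241  0.112     ]
tip [ 0.57695358 -0.30249555  0.1085484 ] in tool [0.08435272 0.00377441 0.17836642]
shift cm [  6.37 -31.19   0.26] turn -0.251 toolyaw 8.02
```

Request:
drive_tool([
  [1.6,-7.8,0,-0.06],
  [3.2,-15.6,0,-0.13],
  [4.8,-23.4,0,-0.19],
  [6.4,-31.2,0,-0.25],
  [6.4,-31.2,0,-0.25],
  [6.4,-31.2,0,-0.25],
  [6.4,-31.2,0,-0.25],
  [6.4,-31.2,0,-0.25],
  [6.4,-31.2,0,-0.25],
  [6.4,-31.2,0,-0.25],
])

```text
time: 4.37
ee_pos: [0.5137, 0.0091, 0.2877]
eef_rot: [-3.08, -0.616, 0.003]
ft_force: [-0.2, -0.4, -1.0]
gripper_width: 0.201
grip_force: 39.3
```

Request:
drive_tool([
  [0,0,0,0],
  [0,0,0,0],
  [0,0,0,0],
])

```text
time: 4.62
ee_pos: [0.5137, 0.0049, 0.2884]
eef_rot: [3.082, 0.604, -0.002]
ft_force: [-0.4, -0.3, -0.6]
gripper_width: 0.201
grip_force: 39.3
```

Run:
```python
from w import *
import pickle
for n in('side','top'):
    c=snap(n); pickle.dump(c,open(n+'2.pkl','wb'))
    T=np.linalg.inv(np.array(c['world_from_camera'])); q=T@[.58,.03,.09,1]; u=int(c['cx']+c['fx']*q[0]/-q[2]); v=int(c['cy']+c['fy']*q[1]/q[2]); print(n,u,v)
    save(c,n+'2.png',(max(u-40,0),max(v-40,0),u+40,v+40),5)
im=np.hstack([cv2.imread('pics/%s2.png'%n) for n in('side','top')]); cv2.imwrite('pics/g2.png',im)
s=bot.read_state(); print(s['ee_pos'],s['ft_force'],s['joint_pos']); delta([.513,.007,.285],np.radians(22.4),s)
```

```text
side 328 174
top 302 181
[0.51382565 0.00538755 0.28856474] [-0.49003398 -0.3140473  -0.91268166] [-0.06426434  0.73145284 -0.05909628  2.0046522   0.10098975  0.40857819
 -1.3843482 ]
shift cm [-0.02 -0.18  0.36] turn -0.003 toolyaw 22.2
```

View pics/g2.png

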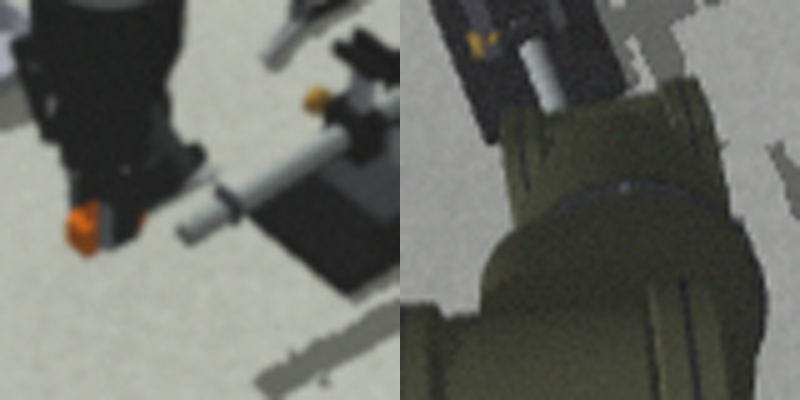

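The side view shows the tip at about (331,170) and the clip at (334,174). The arm hides the bar in the top view. I'll get the blade's lateral offset in the tool frame from the earlier pictures.

Run:
```python
from w import *
import pickle
ee=np.array([.4934,-.3108,.2873]); yaw=np.radians(8.02); e=np.array([np.cos(yaw),np.sin(yaw)]); n=np.array([e[1],-e[0]])
Ns=[];Os=[]
for nm in('top','side'):
    c=pickle.load(open(nm+'1.pkl','rb')); P=cloud(c); hsv=cv2.cvtColor(c['img'],cv2.COLOR_RGB2HSV)
    q=onplane(c,*np.mgrid[0:400,0:640][::-1],.116)[...,:2]-ee[:2]; s=q@e; t=q@n
    m=(s>.045)&(s<.09)&(abs(t)<.015)&(hsv[...,1]<130)&(hsv[...,2]>70)
    if nm=='side': m&=(P[...,2]>.09)
    v,u=np.nonzero(m); print(nm,m.sum(),'t mm by s:',[(k,round(1000*t[m&(s>=k/1000)&(s<k/1000+.008)].mean(),1)) for k in range(45,90,8) if (m&(s>=k/1000)&(s<k/1000+.008)).any()],s[m].max())
    w=cv2.fitLine(np.c_[u,v].astype(np.float32),2,0,.01,.01).ravel(); T=np.array(c['world_from_camera'])
    d=ray(c,w[2]+np.array([-6,6])*w[0],w[3]+np.array([-6,6])*w[1])@T[:3,:3].T; N=np.cross(d[0],d[1]); N/=np.linalg.norm(N); Ns.append(N);Os.append(N@T[:3,3])
d=np.cross(*Ns); d/=np.linalg.norm(d); d*=np.sign(d[0])
for sx in(.05,.08):
    p=np.linalg.solve(np.array([Ns[0],Ns[1],[e[0],e[1],0]]),[Os[0],Os[1],ee[:2]@e+sx]); print('axis at',sx,'t',1000*((p[:2]-ee[:2])@n),'z below tcp',1000*(ee[2]-p[2]))
print('yaw',np.degrees(np.arctan2(d[1],d[0])),'pitch',np.degrees(np.arcsin(d[2])))
```

```text
top 48 t mm by s: [(45, np.float64(0.2)), (53, np.float64(-0.4)), (61, np.float64(-0.7)), (69, np.float64(-0.5)), (77, np.float64(-0.6)), (85, np.float64(-3.4))] 0.08510414559066047
side 60 t mm by s: [(45, np.float64(0.4)), (53, np.float64(1.8)), (61, np.float64(2.6)), (69, np.float64(2.4)), (77, np.float64(3.4))] 0.07957752354213665
axis at 0.05 t 0.19301703789032412 z below tcp 171.77943664235517
axis at 0.08 t 0.6149982564183055 z below tcp 177.53431332580323
yaw 7.21412838352102 pitch -10.858039549539987
```

Request:
drive_tool([
  [0,-0.1,0.6,0],
  [0,-0.18,1.4,0],
  [0,-0.18,2.2,0],
  [0,-0.18,2.5,0],
  [0,-0.18,2.5,0],
  [0,-0.18,2.5,0],
], grip_force=25)

```text
time: 5.22
ee_pos: [0.5131, 0.0084, 0.2632]
eef_rot: [-3.082, -0.609, 0.001]
ft_force: [-0.2, -0.3, -0.2]
gripper_width: 0.201
grip_force: 39.3
```

Run:
```python
from w import *
import pickle
c=snap('side'); pickle.dump(c,open('side3.pkl','wb'))
save(c,'side3.png',(290,135,370,195),10)
s=bot.read_state(); print(s['ee_pos'],s['ft_force']); 
e=np.array([np.cos(np.radians(22.39)),np.sin(np.radians(22.39))]); d=s['ee_pos'][:2]-[.6,.04273]; print('lateral left mm',1000*(e[0]*d[1]-e[1]*d[0]),'along',1000*d@e)
delta(s['ee_pos'],np.radians(22.4),s)
```

```text
[0.51322401 0.00839897 0.26352895] [-0.94462266  0.20477752 -1.46951553]
lateral left mm 1.3108555089013028 along -93.31117028844334
shift cm [0. 0. 0.] turn -0.001 toolyaw 22.34
```

View pics/side3.png

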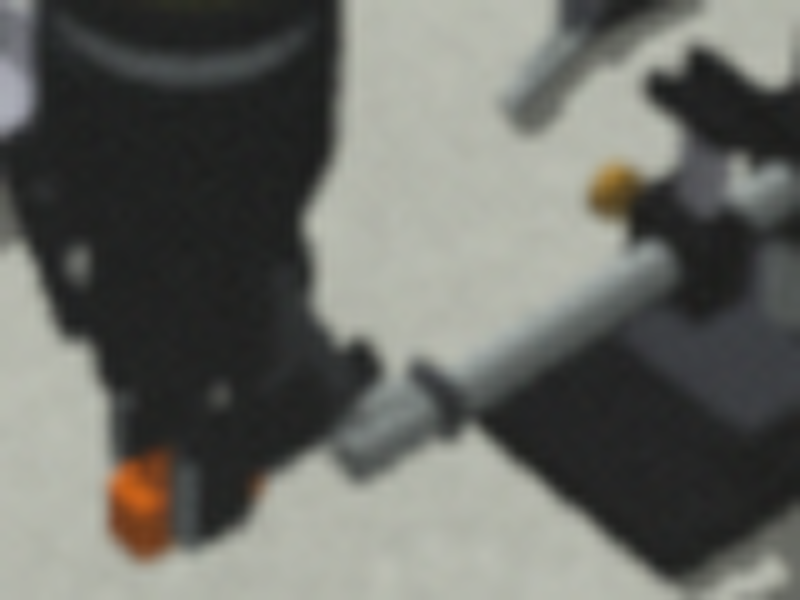

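The blade tip is at crop (415,370), just above the bar and short of the clip at (435,395). I'll correct the lateral offset and lower it onto the bar.

Request:
drive_tool([
  [0,0.07,0.3,0],
  [0,0.13,0.5,0],
  [0,0.13,0.6,0],
  [0,0.13,0.6,0],
], gripper=1, grip_force=25)

```text
time: 5.6
ee_pos: [0.5137, 0.0071, 0.2575]
eef_rot: [3.082, 0.608, -0.0]
ft_force: [0.7, 0.9, -1.1]
gripper_width: 0.2
grip_force: 39.3
```

Request:
drive_tool([
  [0,0,0.1,0],
  [0,0,0.1,0],
  [0,0,0.1,0],
])

```text
time: 5.85
ee_pos: [0.5137, 0.0072, 0.2567]
eef_rot: [3.082, 0.609, 0.0]
ft_force: [-1.0, 0.2, -0.8]
gripper_width: 0.202
grip_force: 39.3
```

Request:
drive_tool([
  [0,0,0.1,0],
  [0,0,0.1,0],
  [0,0,0.1,0],
])

```text
time: 6.1
ee_pos: [0.5137, 0.0072, 0.2557]
eef_rot: [3.082, 0.608, -0.0]
ft_force: [-0.4, -0.1, -1.1]
gripper_width: 0.2
grip_force: 39.3
```

Request:
drive_tool([
  [0,0,0.1,0],
  [0,0,0.1,0],
  [0,0,0.1,0],
])

```text
time: 6.35
ee_pos: [0.5138, 0.0071, 0.2549]
eef_rot: [3.082, 0.608, 0.001]
ft_force: [-0.8, 0.5, 2.2]
gripper_width: 0.195
grip_force: 39.7
```

Request:
drive_tool([
  [0,0,0.1,0],
  [0,0,0.1,0],
  [0,0,0.1,0],
])

```text
time: 6.6
ee_pos: [0.5139, 0.0071, 0.2539]
eef_rot: [3.082, 0.608, 0.001]
ft_force: [-1.7, -0.1, 4.3]
gripper_width: 0.199
grip_force: 40.0
```

Request:
drive_tool([
  [0,0,0.1,0],
  [0,0,0.1,0],
  [0,0,0.1,0],
])

```text
time: 6.85
ee_pos: [0.514, 0.0071, 0.2528]
eef_rot: [3.082, 0.608, 0.001]
ft_force: [-0.1, -1.3, 5.3]
gripper_width: 0.198
grip_force: 40.1
```

Request:
drive_tool([
  [0,0,0.1,0],
  [0,0,0.1,0],
  [0,0,0.1,0],
])

```text
time: 7.1
ee_pos: [0.5139, 0.0072, 0.2517]
eef_rot: [3.082, 0.608, 0.001]
ft_force: [0.2, -0.9, 3.9]
gripper_width: 0.2
grip_force: 40.0
```

Request:
drive_tool([
  [0,0,0.1,0],
  [0,0,0.1,0],
  [0,0,0.1,0],
])

```text
time: 7.35
ee_pos: [0.5139, 0.0072, 0.2507]
eef_rot: [3.082, 0.608, 0.001]
ft_force: [-0.8, -1.0, 5.6]
gripper_width: 0.201
grip_force: 40.2
```

Run:
```python
from w import *
import pickle
c=snap('side'); pickle.dump(c,open('side4.pkl','wb'))
save(c,'side4.png',(290,135,370,195),10)
s=bot.read_state(); print(s['ee_pos'],s['ft_force'],s['ft_torque'])
```

```text
[0.51385462 0.00716802 0.25071092] [-0.22129193  0.36541206  3.63473882] [-0.05954494 -0.34632711  0.00177561]
```

View pics/side4.png

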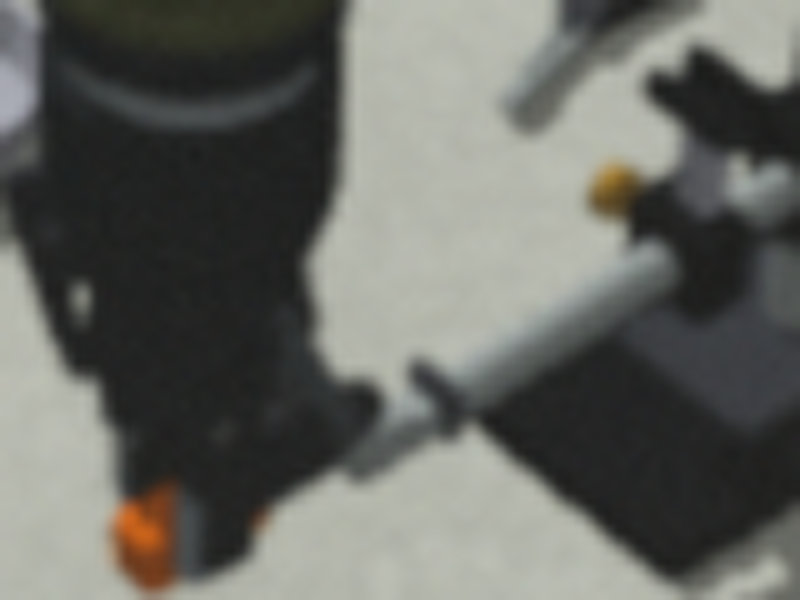

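Orange handle at (150,535), tilting nose-up as it presses; tip is at about (415,390), before the clip.

Request:
drive_tool([
  [0,0,0.1,0],
  [0,0,0.1,0],
  [0,0,0.1,0],
])

```text
time: 7.65
ee_pos: [0.5137, 0.0072, 0.2497]
eef_rot: [3.082, 0.608, 0.0]
ft_force: [-0.3, -0.8, 4.7]
gripper_width: 0.204
grip_force: 40.3
```

```bash
cat > st.py <<'E'
from w import *
s=bot.read_state(); Rm=R.from_rotvec(s['eef_rot']).as_matrix(); f=Rm.T@s['ft_force']; m=Rm.T@s['ft_torque']
e=np.array([np.cos(np.radians(22.39)),np.sin(np.radians(22.39))]); d=s['ee_pos'][:2]-[.603,.04396]
print('z',s['ee_pos'][2],'f_tool',f.round(1),'m_tool',m.round(3),'along groove mm',round(1000*d@e,1),'left',round(1000*(e[0]*d[1]-e[1]*d[0]),1),'t',s['time'],'grip',s['grip_force'])
E
python3 st.py
```

```text
z 0.24973554114760915 f_tool [-0.5  0.6 -4.7] m_tool [-0.134  0.326  0.026] along groove mm -96.5 left -0.0 t 7.65 grip 40.31623184680939
```

Request:
drive_tool([
  [0,0,0.1,0],
  [0,0,0.1,0],
  [0,0,0.1,0],
])

```text
time: 7.9
ee_pos: [0.5136, 0.0072, 0.2487]
eef_rot: [3.082, 0.608, -0.0]
ft_force: [0.3, -0.8, 4.5]
gripper_width: 0.202
grip_force: 40.3
```

```bash
python3 st.py
```

```text
z 0.24867141179412594 f_tool [-0.   0.9 -4.5] m_tool [-0.065  0.196  0.02 ] along groove mm -96.6 left 0.0 t 7.9 grip 40.28198182582855
```

Request:
drive_tool([
  [0,0,0.1,0],
  [0,0,0.1,0],
  [0,0,0.1,0],
])

```text
time: 8.15
ee_pos: [0.5136, 0.0071, 0.2477]
eef_rot: [3.082, 0.608, -0.0]
ft_force: [-0.6, 0.3, 6.3]
gripper_width: 0.201
grip_force: 40.5
```

```bash
python3 st.py
```

```text
z 0.2477125423101904 f_tool [-0.4 -0.5 -6.3] m_tool [-0.16   0.226  0.02 ] along groove mm -96.7 left 0.0 t 8.15 grip 40.4505318403244
```

Request:
drive_tool([
  [0,0,-0.1,0],
  [0.2,0,-0.12,0],
  [0.4,0,-0.13,0],
  [0.4,0,-0.13,0],
])

```text
time: 8.48
ee_pos: [0.5175, 0.009, 0.2487]
eef_rot: [-3.082, -0.609, 0.001]
ft_force: [-1.7, 0.2, 1.6]
gripper_width: 0.201
grip_force: 39.9
```

```bash
python3 st.py
```

```text
z 0.24874632473896907 f_tool [-1.5 -0.8 -1.6] m_tool [ 0.075  0.065 -0.016] along groove mm -92.4 left 0.3 t 8.4833 grip 39.86040472984314
```

Request:
drive_tool([
  [0.15,0,-0.01,0],
  [0.3,0,-0.02,0],
  [0.3,0,-0.02,0],
])

```text
time: 8.73
ee_pos: [0.5203, 0.01, 0.2491]
eef_rot: [-3.082, -0.609, 0.0]
ft_force: [-0.6, 0.6, 0.5]
gripper_width: 0.197
grip_force: 39.8
```

```bash
python3 st.py
```

```text
z 0.24908105085633403 f_tool [-0.4 -0.8 -0.5] m_tool [ 0.066 -0.058  0.027] along groove mm -89.4 left 0.1 t 8.7333 grip 39.83112573623657
```

Request:
drive_tool([
  [0.15,0,0.03,0],
  [0.3,0,0.03,0],
  [0.3,0,0.03,0],
])

```text
time: 8.98
ee_pos: [0.5224, 0.0107, 0.2489]
eef_rot: [3.082, 0.608, -0.003]
ft_force: [-3.2, -1.8, 5.5]
gripper_width: 0.2
grip_force: 40.3
```

```bash
python3 st.py
```

```text
z 0.24892460329961213 f_tool [-3.7  0.5 -5.5] m_tool [ 0.061 -0.466 -0.035] along groove mm -87.2 left -0.0 t 8.9833 grip 40.34405529499054
```

Request:
drive_tool([
  [0.1,0,-0.01,0],
  [0.2,0,-0.01,0],
  [0.2,0,-0.01,0],
])

```text
time: 9.23
ee_pos: [0.5234, 0.0111, 0.2489]
eef_rot: [3.082, 0.607, -0.007]
ft_force: [-6.3, -0.9, 6.6]
gripper_width: 0.197
grip_force: 40.6
```

```bash
python3 st.py
```

```text
z 0.24893320412126105 f_tool [-6.2 -1.6 -6.6] m_tool [ 0.08  -0.946 -0.034] along groove mm -86.1 left -0.1 t 9.2333 grip 40.57613432407379
```

The tip is blocked by the clip's face. From the moment trend, the blade passed flat at TCP z of about 0.249 and is now slightly nose-up. I'll back off, press the wedge flat on clear bench to reset the pitch to level, and repeat with less press.

Request:
drive_tool([
  [-0.5,0,0,0],
  [-1.2,0,-0.5,0],
  [-2,1,-1.5,0],
  [-3,4,-1.5,0],
  [-3,7,-1,0],
  [-3,8,1,0],
  [-3,8,3.5,0],
  [-3,8,5.5,0],
  [-3,8,6.3,0],
  [-3,8,6.3,0],
])

```text
time: 10.07
ee_pos: [0.5268, -0.0734, 0.1845]
eef_rot: [-3.081, -0.609, 0.005]
ft_force: [-0.0, 0.7, -0.4]
gripper_width: 0.201
grip_force: 39.6
```

```bash
python3 st.py
```

```text
z 0.18447237184884888 f_tool [ 0.2 -0.7  0.4] m_tool [-0.021 -0.027 -0.008] along groove mm -115.2 left -79.5 t 10.0667 grip 39.61101830005646
```

Request:
drive_tool([
  [0,0,0.2,0],
  [0,0,0.4,0],
  [0,0,0.5,0],
  [0,0,0.5,0],
])

```text
time: 10.4
ee_pos: [0.5278, -0.0736, 0.1817]
eef_rot: [3.082, 0.609, 0.002]
ft_force: [0.7, 0.1, -0.1]
gripper_width: 0.197
grip_force: 39.6
```

```bash
python3 st.py
```

```text
z 0.1817066229170306 f_tool [0.7 0.1 0.1] m_tool [ 0.024 -0.035 -0.026] along groove mm -114.3 left -80.0 t 10.4 grip 39.61080014705658
```

Request:
drive_tool([
  [0,0,0.1,0],
  [0,0,0.1,0],
  [0,0,0.1,0],
])

```text
time: 10.65
ee_pos: [0.5275, -0.0737, 0.1802]
eef_rot: [3.082, 0.608, 0.001]
ft_force: [0.1, -1.0, -0.4]
gripper_width: 0.201
grip_force: 39.6
```

```bash
python3 st.py
```

```text
z 0.18024266724840843 f_tool [-0.3  1.   0.4] m_tool [-0.021 -0.018 -0.023] along groove mm -114.6 left -80.0 t 10.65 grip 39.61099684238434
```

Request:
drive_tool([
  [0,0,0.1,0],
  [0,0,0.1,0],
  [0,0,0.1,0],
])

```text
time: 10.9
ee_pos: [0.5276, -0.0737, 0.1792]
eef_rot: [3.082, 0.608, 0.001]
ft_force: [0.6, 0.2, 2.0]
gripper_width: 0.196
grip_force: 40.0
```

```bash
python3 st.py
```

```text
z 0.17916722271488306 f_tool [ 0.7  0.  -2. ] m_tool [0.023 0.002 0.014] along groove mm -114.5 left -80.1 t 10.9 grip 40.02050220966339
```

Request:
drive_tool([
  [0,0,0.15,0],
  [0,0,0.15,0],
  [0,0,0.15,0],
])

```text
time: 11.15
ee_pos: [0.5278, -0.0736, 0.1786]
eef_rot: [3.082, 0.609, 0.002]
ft_force: [-0.8, 0.6, 12.0]
gripper_width: 0.197
grip_force: 41.4
```

```bash
python3 st.py
```

```text
z 0.1786181784798561 f_tool [ -0.5  -0.8 -12. ] m_tool [ 0.229 -0.369  0.048] along groove mm -114.3 left -80.0 t 11.15 grip 41.447569727897644
```

Request:
drive_tool([
  [0,0,0.15,0],
  [0,0,0.15,0],
  [0,0,0.15,0],
])

```text
time: 11.4
ee_pos: [0.5281, -0.0733, 0.1777]
eef_rot: [3.082, 0.609, 0.004]
ft_force: [-0.8, 0.5, 15.9]
gripper_width: 0.199
grip_force: 42.6
```

```bash
python3 st.py
```

```text
z 0.17765905174173777 f_tool [ -0.5  -0.7 -15.9] m_tool [ 0.309 -0.307  0.044] along groove mm -113.9 left -79.9 t 11.4 grip 42.59065389633179
```

Request:
drive_tool([
  [0,0,0.1,0],
  [0,0,0.1,0],
  [0,0,0.1,0],
])

```text
time: 11.65
ee_pos: [0.5285, -0.0732, 0.177]
eef_rot: [3.081, 0.609, 0.006]
ft_force: [-0.2, 1.6, 19.4]
gripper_width: 0.201
grip_force: 43.3
```

```bash
python3 st.py
```

```text
z 0.17698120389705552 f_tool [  0.4  -1.5 -19.4] m_tool [ 0.42  -0.324  0.037] along groove mm -113.5 left -79.9 t 11.65 grip 43.34838151931763
```

Request:
drive_tool([
  [0,0,0.1,0],
  [0,0,0.1,0],
  [0,0,0.1,0],
])

```text
time: 11.9
ee_pos: [0.5287, -0.0731, 0.1764]
eef_rot: [3.081, 0.609, 0.007]
ft_force: [-1.2, 1.7, 23.1]
gripper_width: 0.199
grip_force: 44.3
```

```bash
python3 st.py
```

```text
z 0.17644685833303803 f_tool [ -0.4  -2.  -23.1] m_tool [ 0.46  -0.344  0.074] along groove mm -113.3 left -79.9 t 11.9 grip 44.26694333553314
```

```bash
cat > pit.py <<'E'
from w import *
import sys
s=bot.read_state(); Rm=R.from_rotvec(s['eef_rot']).as_matrix()
for nm in sys.argv[1:]:
    c=snap(nm); P=cloud(c); L=(P-s['ee_pos'])@Rm; hsv=cv2.cvtColor(c['img'],cv2.COLOR_RGB2HSV)
    m=(c['z_map']>0)&(abs(L[...,1])<.006)&(L[...,2]>.15)&(L[...,2]<.185)&(L[...,0]>.03)&(L[...,0]<.09)
    print(nm,m.sum())
    for k in range(30,90,6):
        q=m&(L[...,0]>=k/1000)&(L[...,0]<(k+6)/1000)
        if q.sum(): print(k+3,q.sum(),'depth below tcp mm',np.round(1000*np.median(L[q][:,2]),1),'min',np.round(1000*L[q][:,2].min(),1),'bright',hsv[...,2][q].mean().round())
E
python3 pit.py side top
```

```text
side 15
69 3 depth below tcp mm 176.0 min 173.3 bright 142.0
75 4 depth below tcp mm 175.9 min 171.8 bright 142.0
81 3 depth below tcp mm 173.1 min 173.1 bright 149.0
87 5 depth below tcp mm 176.6 min 176.3 bright 136.0
top 0
```

Resetting cleanly: release, so the wedge lies flat on the bench, then regrip.

Request:
drive_tool([
  [0,0,-0.2,0],
  [0,0,-0.3,0],
  [0,0,-0.5,0],
  [0,0,-0.5,0],
  [0,0,-0.5,0],
], gripper=0.2)

```text
time: 12.42
ee_pos: [0.5274, -0.0738, 0.1788]
eef_rot: [3.082, 0.608, -0.001]
ft_force: [-0.2, -0.9, -0.5]
gripper_width: 0.4
grip_force: 0.0
```

```bash
python3 st.py; python3 -c "
from station import bot; print(bot.read_state()['gripper_width'])"
```

```text
z 0.17875739925644907 f_tool [-0.5  0.7  0.5] m_tool [ 0.008 -0.007  0.027] along groove mm -114.8 left -80.0 t 12.4167 grip 0.0
0.40038281455539965
```

Request:
drive_tool([
  [0,0,-0.1,0],
  [0,0,-0.1,0],
  [0,0,-0.1,0],
  [0,0,-0.1,0],
  [0,0,-0.1,0],
  [0,0,-0.1,0],
], gripper=1, grip_force=25)

```text
time: 12.92
ee_pos: [0.5274, -0.0737, 0.1799]
eef_rot: [3.082, 0.608, -0.0]
ft_force: [-0.4, 0.1, 0.3]
gripper_width: 0.202
grip_force: 25.8
```

```bash
python3 st.py
```

```text
z 0.17993472163310784 f_tool [-0.3 -0.2 -0.3] m_tool [-0.001 -0.004  0.001] along groove mm -114.7 left -80.0 t 12.9167 grip 25.769695043563843
```

Request:
drive_tool([
  [0,0,-3,0],
  [0,0,-6.5,0],
  [0,-1,-9.5,0],
  [0,-4,-9.5,0],
  [1,-7,-9.5,0],
  [1.8,-8,-9,0],
  [1.8,-8,-9,0],
  [1.8,-8,-9,0],
])

```text
time: 13.58
ee_pos: [0.5137, 0.0078, 0.2698]
eef_rot: [3.081, 0.611, -0.001]
ft_force: [0.1, -0.3, -0.6]
gripper_width: 0.2
grip_force: 25.6
```

Request:
drive_tool([
  [0,0,0.3,0],
  [0,0,0.5,0],
  [0,0,0.5,0],
  [0,0,0.5,0],
])

```text
time: 13.92
ee_pos: [0.5136, 0.0061, 0.2647]
eef_rot: [3.082, 0.606, -0.001]
ft_force: [-0.7, -0.1, -0.5]
gripper_width: 0.207
grip_force: 25.6
```

```bash
python3 st.py
```

```text
z 0.2647252974732791 f_tool [-0.7 -0.1  0.5] m_tool [-0.004 -0.05  -0.023] along groove mm -97.1 left -0.9 t 13.9167 grip 25.555353462696075
```

Request:
drive_tool([
  [0,-0.08,0.3,0],
  [0,-0.08,0.55,0],
  [0,-0.08,0.55,0],
  [0,-0.08,0.55,0],
])

```text
time: 14.25
ee_pos: [0.5133, 0.0079, 0.2593]
eef_rot: [-3.082, -0.608, 0.001]
ft_force: [-0.5, 0.1, -0.7]
gripper_width: 0.202
grip_force: 25.6
```

```bash
python3 st.py
```

```text
z 0.2592616117757567 f_tool [-0.4 -0.3  0.7] m_tool [ 0.007 -0.017  0.041] along groove mm -96.7 left 0.8 t 14.25 grip 25.55553674697876
```

Request:
drive_tool([
  [0,0,0.1,0],
  [0,0,0.1,0],
  [0,0,0.1,0],
])

```text
time: 14.5
ee_pos: [0.5134, 0.0079, 0.2585]
eef_rot: [3.082, 0.609, 0.0]
ft_force: [-0.5, 0.0, -1.3]
gripper_width: 0.202
grip_force: 25.6
```

```bash
python3 st.py
```

```text
z 0.2584935292647147 f_tool [-0.4 -0.2  1.3] m_tool [-0.019 -0.029  0.018] along groove mm -96.6 left 0.8 t 14.5 grip 25.55549919605255
```

Request:
drive_tool([
  [0,0,0.1,0],
  [0,0,0.1,0],
  [0,0,0.1,0],
])

```text
time: 14.75
ee_pos: [0.5135, 0.008, 0.2575]
eef_rot: [3.082, 0.609, 0.0]
ft_force: [0.1, -0.6, -0.2]
gripper_width: 0.202
grip_force: 25.6
```

```bash
python3 st.py
```

```text
z 0.25753228225986713 f_tool [-0.2  0.6  0.2] m_tool [-0.005  0.052  0.052] along groove mm -96.5 left 0.8 t 14.75 grip 25.582730770111084
```

Request:
drive_tool([
  [0,0.04,0.05,0],
  [0,0.08,0.15,0],
  [0,0.08,0.2,0],
  [0,0.08,0.25,0],
  [0,0.08,0.25,0],
])

```text
time: 15.17
ee_pos: [0.5139, 0.0071, 0.2551]
eef_rot: [3.082, 0.608, 0.001]
ft_force: [-0.3, 0.6, 2.8]
gripper_width: 0.204
grip_force: 26.0
```

```bash
cat >> st.py <<'E'
print('lever mm', round(1000*(m[1]-.18*f[0])/-(f[2]-.7),1))
E
python3 st.py
```

```text
z 0.25507363623514756 f_tool [-0.  -0.7 -2.8] m_tool [ 0.018  0.134 -0.046] along groove mm -96.5 left -0.1 t 15.1667 grip 25.974833071231842
lever mm 40.7
```

Request:
drive_tool([
  [0,0,0.05,0],
  [0,0,0.1,0],
  [0,0,0.1,0],
])

```text
time: 15.42
ee_pos: [0.5138, 0.0071, 0.254]
eef_rot: [3.082, 0.608, 0.0]
ft_force: [-0.0, -0.2, 2.1]
gripper_width: 0.2
grip_force: 26.0
```

```bash
python3 st.py
```

```text
z 0.2539541720368712 f_tool [-0.1  0.1 -2.1] m_tool [-0.019  0.104  0.033] along groove mm -96.5 left -0.1 t 15.4167 grip 25.98024845123291
lever mm 41.4
```

Request:
drive_tool([
  [0,0,0.05,0],
  [0,0,0.1,0],
  [0,0,0.1,0],
])

```text
time: 15.67
ee_pos: [0.5137, 0.0072, 0.2529]
eef_rot: [3.082, 0.608, -0.0]
ft_force: [-0.8, -0.1, 2.8]
gripper_width: 0.206
grip_force: 26.1
```

```bash
python3 st.py
```

```text
z 0.2529377872911435 f_tool [-0.8 -0.2 -2.8] m_tool [-0.051  0.142 -0.012] along groove mm -96.6 left -0.0 t 15.6667 grip 26.090201139450073
lever mm 82.2
```

Request:
drive_tool([
  [0,0,0.05,0],
  [0.1,0,0.05,0],
  [0.3,0,0.04,0],
  [0.5,0,0.02,0],
  [0.5,0,0.02,0],
])

```text
time: 16.08
ee_pos: [0.5188, 0.0094, 0.2528]
eef_rot: [-3.082, -0.609, -0.001]
ft_force: [-0.6, 0.0, 1.7]
gripper_width: 0.206
grip_force: 26.0
```

```bash
python3 st.py
```

```text
z 0.25277448805707436 f_tool [-0.6 -0.2 -1.7] m_tool [-0.005  0.048  0.028] along groove mm -91.0 left 0.1 t 16.0833 grip 26.01170986890793
lever mm 63.9
```

Request:
drive_tool([
  [0.1,0,0,0],
  [0.2,0,-0.01,0],
  [0.2,0,-0.01,0],
])

```text
time: 16.33
ee_pos: [0.5202, 0.0099, 0.2529]
eef_rot: [3.082, 0.609, -0.0]
ft_force: [-1.9, -0.3, 4.0]
gripper_width: 0.203
grip_force: 26.1
```

```bash
python3 st.py
```

```text
z 0.2528572831610923 f_tool [-1.9 -0.4 -4. ] m_tool [ 0.05  -0.065 -0.05 ] along groove mm -89.5 left 0.0 t 16.3333 grip 26.100837886333466
lever mm 57.6
```

Request:
drive_tool([
  [0.1,0,0,0],
  [0.2,0,-0.01,0],
  [0.2,0,-0.01,0],
])

```text
time: 16.58
ee_pos: [0.5217, 0.0104, 0.253]
eef_rot: [3.082, 0.608, -0.002]
ft_force: [-3.5, -1.1, 3.6]
gripper_width: 0.203
grip_force: 26.2
```

```bash
python3 st.py
```

```text
z 0.25296067805832495 f_tool [-3.6 -0.3 -3.6] m_tool [ 0.04  -0.451  0.057] along groove mm -87.9 left -0.0 t 16.5833 grip 26.23787820339203
lever mm 47.9
```

Request:
drive_tool([
  [0.1,0,0,0],
  [0.2,0,0,0],
  [0.2,0,0,0],
])

```text
time: 16.83
ee_pos: [0.5235, 0.0111, 0.253]
eef_rot: [3.082, 0.608, -0.002]
ft_force: [-4.4, -1.6, 5.0]
gripper_width: 0.205
grip_force: 26.4
```

```bash
python3 st.py
python3 - <<'E'
from w import *
import pickle
c=snap('side'); pickle.dump(c,open('side5.pkl','wb')); save(c,'side5.png',(310,150,360,190),14)
E
```

```text
z 0.2529756031903957 f_tool [-4.7 -0.2 -4.9] m_tool [-0.046 -0.585  0.063] along groove mm -86.0 left -0.1 t 16.8333 grip 26.398899257183075
lever mm 46.6
```

View pics/side5.png

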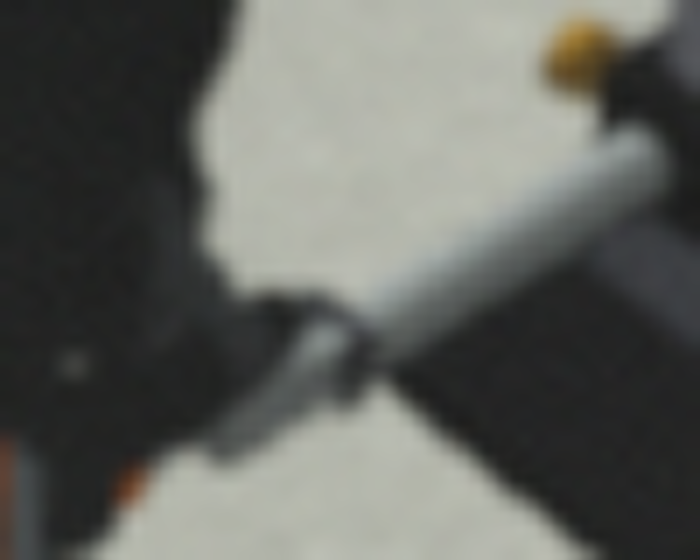

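The blade reaches the clip at (350,330), and the force is 4.7 N while it still advances. I'll continue carefully.

Request:
drive_tool([
  [0.1,0,0,0],
  [0.2,0,-0.01,0],
  [0.2,0,-0.01,0],
])

```text
time: 17.13
ee_pos: [0.5251, 0.0117, 0.2531]
eef_rot: [3.082, 0.608, -0.004]
ft_force: [-4.4, -2.0, 6.7]
gripper_width: 0.207
grip_force: 26.5
```

```bash
python3 st.py
```

```text
z 0.253067744686593 f_tool [-4.9  0.2 -6.7] m_tool [-0.031 -0.772 -0.022] along groove mm -84.4 left -0.2 t 17.1333 grip 26.5110245347023
lever mm 14.4
```

Request:
drive_tool([
  [0.1,0,0,0],
  [0.2,0,-0.01,0],
  [0.2,0,-0.01,0],
])

```text
time: 17.38
ee_pos: [0.5268, 0.0122, 0.2532]
eef_rot: [3.082, 0.607, -0.004]
ft_force: [-5.1, -2.2, 8.0]
gripper_width: 0.207
grip_force: 26.6
```

```bash
python3 st.py
```

```text
z 0.2531846386378868 f_tool [-5.5  0.1 -8. ] m_tool [-0.062 -0.912 -0.003] along groove mm -82.6 left -0.3 t 17.3833 grip 26.577082872390747
lever mm 9.8
```

Net vertical load is too high, so I'll ease it off before going on.

Request:
drive_tool([
  [0,0,-0.1,0],
  [0,0,-0.15,0],
  [0,0,-0.15,0],
])

```text
time: 17.63
ee_pos: [0.5274, 0.0128, 0.2542]
eef_rot: [3.082, 0.608, -0.002]
ft_force: [-1.4, -2.0, -2.8]
gripper_width: 0.205
grip_force: 25.4
```

```bash
python3 st.py
```

```text
z 0.25418712070449145 f_tool [-2.1  1.3  2.8] m_tool [-0.176 -0.655  0.071] along groove mm -81.8 left -0.0 t 17.6333 grip 25.390436053276062
lever mm 137.7
```

The clip now holds the tip down, so the tip is under the bow. Continuing.

Request:
drive_tool([
  [0.1,0,0.03,0],
  [0.2,0,0.03,0],
  [0.3,0,0.02,0],
  [0.3,0,0.02,0],
])

```text
time: 17.97
ee_pos: [0.5302, 0.0141, 0.2542]
eef_rot: [-3.082, -0.609, 0.002]
ft_force: [-2.6, -0.6, -2.9]
gripper_width: 0.204
grip_force: 25.5
```

```bash
python3 st.py
```

```text
z 0.2542443581524528 f_tool [-2.6 -0.5  2.9] m_tool [-0.021 -0.918  0.014] along groove mm -78.7 left 0.1 t 17.9667 grip 25.50170123577118
lever mm 201.1
```

Request:
drive_tool([
  [0.1,0,0,0],
  [0.2,0,-0.01,0],
  [0.3,0,-0.02,0],
  [0.3,0,-0.02,0],
])

```text
time: 18.3
ee_pos: [0.533, 0.0154, 0.2545]
eef_rot: [-3.082, -0.609, 0.001]
ft_force: [-3.9, -0.1, -2.6]
gripper_width: 0.204
grip_force: 25.4
```

```bash
python3 st.py
```

```text
z 0.2544944343660142 f_tool [-3.7 -1.4  2.6] m_tool [ 0.084 -1.072 -0.073] along groove mm -75.6 left 0.2 t 18.3 grip 25.385052859783173
lever mm 211.1
```

Request:
drive_tool([
  [0.1,0,0.05,0],
  [0.2,0,0.05,0],
  [0.3,0,0.04,0],
  [0.4,0,0.03,0],
  [0.4,0,0.03,0],
])

```text
time: 18.72
ee_pos: [0.5371, 0.017, 0.2545]
eef_rot: [-3.082, -0.609, -0.001]
ft_force: [-3.7, -1.6, -0.4]
gripper_width: 0.199
grip_force: 25.6
```

```bash
python3 st.py
```

```text
z 0.25448950306625223 f_tool [-4.   0.1  0.4] m_tool [ 0.138 -1.012 -0.055] along groove mm -71.2 left 0.2 t 18.7167 grip 25.580836236476898
lever mm -824.0
```

Request:
drive_tool([
  [0.1,0.01,0,0],
  [0.2,0.01,-0.01,0],
  [0.3,0.01,-0.02,0],
  [0.4,0.01,-0.02,0],
  [0.4,0.01,-0.02,0],
])

```text
time: 19.13
ee_pos: [0.5415, 0.0187, 0.2548]
eef_rot: [-3.082, -0.609, -0.005]
ft_force: [-2.0, 0.5, -2.8]
gripper_width: 0.202
grip_force: 25.4
```

```bash
python3 st.py
```

```text
z 0.25478323401671304 f_tool [-1.7 -1.2  2.7] m_tool [ 0.178 -0.483 -0.098] along groove mm -66.5 left 0.0 t 19.1333 grip 25.44364482164383
lever mm 90.7
```

Request:
drive_tool([
  [0.05,0,0.04,0],
  [0.1,0,0.04,0],
  [0.2,0,0.04,0],
  [0.2,0,0.04,0],
])

```text
time: 19.47
ee_pos: [0.5424, 0.0189, 0.2545]
eef_rot: [3.082, 0.609, -0.0]
ft_force: [-5.0, 0.1, 5.5]
gripper_width: 0.198
grip_force: 26.3
```

```bash
python3 st.py
python3 - <<'E'
from w import *
import pickle
c=snap('side'); pickle.dump(c,open('side6.pkl','wb')); save(c,'side6.png',(310,150,360,190),14)
E
```

```text
z 0.25451753147209816 f_tool [-4.6 -2.  -5.5] m_tool [ 0.391 -0.946 -0.133] along groove mm -65.6 left -0.1 t 19.4667 grip 26.29358947277069
lever mm -19.7
```

View pics/side6.png

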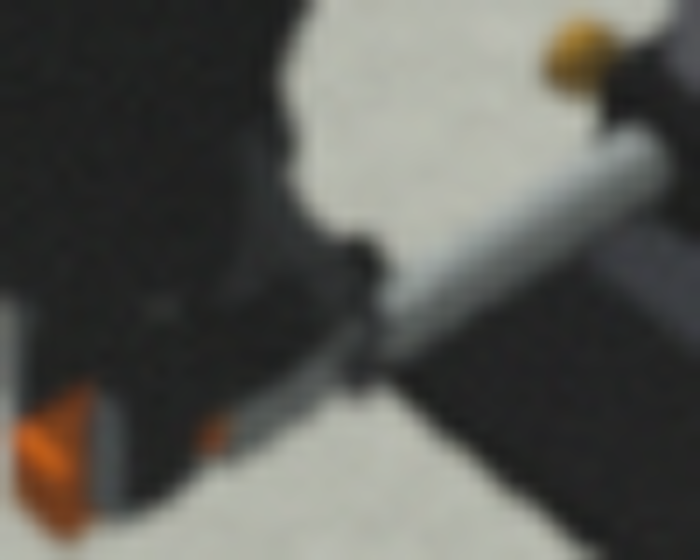

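Clip still astride the groove at (365,330), blade under it, handle front at (210,435) near the bar's free end. I'll ease the vertical load and continue.

Request:
drive_tool([
  [0,0,-0.03,0],
  [0,0,-0.05,0],
  [0.1,0,-0.06,0],
  [0.2,0,-0.06,0],
  [0.2,0,-0.06,0],
])

```text
time: 19.93
ee_pos: [0.5444, 0.0197, 0.2548]
eef_rot: [3.082, 0.608, 0.0]
ft_force: [-3.5, 0.4, 1.6]
gripper_width: 0.198
grip_force: 26.0
```

```bash
python3 st.py
```

```text
z 0.2547608431438604 f_tool [-3.1 -1.7 -1.6] m_tool [ 0.332 -0.883 -0.109] along groove mm -63.4 left -0.1 t 19.9333 grip 26.015116274356842
lever mm -141.1
```

Request:
drive_tool([
  [0.1,0,0,0],
  [0.2,0,0,0],
  [0.3,0,-0.01,0],
  [0.3,0,-0.01,0],
])

```text
time: 20.27
ee_pos: [0.5488, 0.0212, 0.2551]
eef_rot: [3.082, 0.608, 0.008]
ft_force: [-0.2, 0.3, -0.4]
gripper_width: 0.202
grip_force: 25.6
```

```bash
python3 st.py
```

```text
z 0.25513954262284644 f_tool [-0.1 -0.4  0.4] m_tool [-0.007 -0.053 -0.05 ] along groove mm -58.8 left -0.4 t 20.2667 grip 25.622044801712036
lever mm -139.3
```

```bash
python3 - <<'E'
from w import *
import pickle
a=pickle.load(open('side6.pkl','rb'))['img'].mean(2)[162:182,322:350].astype(int)
c=snap('side'); pickle.dump(c,open('side7.pkl','wb'))
b=c['img'].mean(2)[162:182,322:350].astype(int)
for x in(a,b):
    print('\n'.join(''.join('#' if v<50 else '+' if v<75 else '-' if v<105 else '.' if v<135 else ' ' for v in r) for r in x)); print('=====')
E
python3 st.py
```

```text
#######+-                   
#######+-.                  
########+-                  
########++.               ..
########++-. .          ...-
########++++++-        ..---
###############-     ..----+
###############-.   ..---++#
##############+-.  .----++##
##############+-...---++####
##############+------+######
############++++---++#######
###########+++++--+#########
##########+++#++++##########
#########+--+###############
#######++----+--+###########
#####++----.... .+##########
####+-----.      .+#########
###+----.         .+########
##++---.           .-#######
=====
#########++.                
##########+-.               
###########+.               
###########++....         ..
############+++#+.      ...-
#############+###-     ..---
#######+#########-.   .----+
################+-.  .----+#
#++#############-....---++##
#++############+------++####
###############+-----+######
#############+++---++#######
############++++--+#########
###########+++++++##########
#########++++#++############
#######++----+--+###########
######+----...  .+##########
#####+----.      .+#########
#####+--.         .+########
####+--.           .-#######
=====
z 0.2551360098767378 f_tool [-0.2  0.1  0.6] m_tool [ 0.054 -0.042 -0.028] along groove mm -58.9 left -0.5 t 20.3167 grip 25.623497664928436
lever mm -247.8
```

Request:
drive_tool([
  [0.1,-0.03,0,0],
  [0.2,-0.03,0,0],
  [0.3,-0.03,-0.01,0],
  [0.4,-0.03,-0.01,0],
  [0.4,-0.03,-0.01,0],
])

```text
time: 20.73
ee_pos: [0.5509, 0.0225, 0.2552]
eef_rot: [3.082, 0.608, 0.001]
ft_force: [0.1, -0.9, 1.5]
gripper_width: 0.207
grip_force: 25.9
```

```bash
python3 st.py
python3 - <<'E'
from w import *
import pickle
c=snap('side'); pickle.dump(c,open('side8.pkl','wb'))
b=c['img'].mean(2)[158:184,322:354].astype(int)
print('\n'.join(''.join('#' if v<50 else '+' if v<75 else '-' if v<105 else '.' if v<135 else ' ' for v in r) for r in b))
E
```

```text
z 0.2551515385901514 f_tool [-0.3  0.9 -1.5] m_tool [-0.067 -0.128  0.017] along groove mm -56.3 left 0.0 t 20.7333 grip 25.91394692659378
lever mm -36.4
###########+                  .+
###########-                  .-
##########+.                    
##########+-                    
##########+-.                  .
##########++-                ..-
###########++.              ..--
############++-++.        ..----
#############++##+.     ...---++
##################.    ..----+++
##############+##+-   .----++#++
##+#############+-.. .---++####+
#++#############+-..----++######
##+############+------++########
##############++-----+##########
#############+++---++###########
############++++--+#############
##########+++#++++##############
########+++-++++################
#######+----.  .+###############
######+----.    .+##############
#####+----.      .+#############
#####+--.         .+############
####++-.           .-+##########
####-.               -+#########
##+-                  .+########
```

Request:
drive_tool([
  [0.15,0,0,0],
  [0.3,0,-0.01,0],
  [0.45,0,-0.02,0],
  [0.6,0,-0.03,0],
  [0.6,0,-0.03,0],
])

```text
time: 21.2
ee_pos: [0.5564, 0.0249, 0.2554]
eef_rot: [3.082, 0.609, 0.0]
ft_force: [-3.3, -1.3, 3.8]
gripper_width: 0.202
grip_force: 26.3
```

```bash
cat > asc.py <<'E'
from w import *
c=snap('side'); b=c['img'].mean(2)[154:184,322:358].astype(int)
print('\n'.join(''.join('#' if v<50 else '+' if v<75 else '-' if v<105 else '.' if v<135 else ' ' for v in r) for r in b))
E
python3 st.py; python3 asc.py
```

```text
z 0.255412912416025 f_tool [-3.6 -0.1 -3.8] m_tool [-0.014 -0.476 -0.031] along groove mm -50.4 left 0.2 t 21.2 grip 26.300618648529053
lever mm 37.5
############+              --+++###+
############+.             -+++#####
#############.             ..-+#####
#############-                .#####
############+.                .+++##
###########++.                .-..-#
###########++.                   .-+
############+-                  ..-+
############++.                ..--+
#############++.             ..----+
##############++-++.       ...---++#
###############++##-      ..----++##
################+##+.   ...---++++++
#########+#########+.  ..----+++++++
##################+-. .----++#++++++
#################+-...---++####+++++
################+-..----++######++++
###############++-----++#########+++
###############+-----+#############+
##############++---++###############
##############++--+#################
##########++++++++##################
+#######++--++++####################
++#####++---. ..+###################
++#####+---.    .+##################
+#####++--.      .+#################
+#####+-.         .+################
+####+-.           .-###############
+##++.               -+#############
-+--                  .+############
```

Request:
drive_tool([
  [0.1,0,-0.02,0],
  [0.2,0,-0.03,0],
  [0.3,0,-0.03,0],
  [0.4,0,-0.03,0],
  [0.4,0,-0.03,0],
])

```text
time: 21.67
ee_pos: [0.5598, 0.0263, 0.2556]
eef_rot: [3.082, 0.608, -0.001]
ft_force: [-3.2, -1.9, 5.1]
gripper_width: 0.202
grip_force: 26.4
```

```bash
python3 st.py
```

```text
z 0.25562105307040617 f_tool [-3.7  0.5 -5.1] m_tool [-0.032 -0.547 -0.078] along groove mm -46.7 left 0.2 t 21.6667 grip 26.44439935684204
lever mm 20.0
```

Request:
drive_tool([
  [0.1,0,0,0],
  [0.2,0,0,0],
  [0.3,0,-0.01,0],
  [0.4,0,-0.01,0],
  [0.4,0,-0.01,0],
])

```text
time: 22.08
ee_pos: [0.5633, 0.0277, 0.2558]
eef_rot: [3.082, 0.608, -0.002]
ft_force: [-3.8, -2.0, 6.1]
gripper_width: 0.2
grip_force: 26.6
```

```bash
python3 st.py; python3 asc.py
```

```text
z 0.2558482291329126 f_tool [-4.3  0.4 -6.1] m_tool [ 0.034 -0.786  0.008] along groove mm -42.9 left 0.1 t 22.0833 grip 26.64020597934723
lever mm -2.3
###############.           --+++###+
###############-           -+++#####
###############-            .-+#####
##############+.              .#####
##############+.              .+++##
##############+.              .-..+#
##############++.                .-+
##############++-               ..-+
###############++-...          ..--+
#################++++.       ..----+
#################+###+.     ..---++#
###########+#########+.   ..----++##
###########+########+-.  ..---++++++
###################++....----+++++++
###################+-.-----++#++++++
##################+------++####+++++
#################+------++######++++
################+-----++#########+++
###############+-----+#############+
###############+---++###############
+++#########+++---+#################
++++######++++++++##################
++++#####+++++++####################
++++#####+--....+###################
+++#####+--.    .+##################
+++#####+-.      .+#################
+++####+.         .+################
+++##+-.           .-###############
+--+-.               -+#############
-..                   .+############
```

Request:
drive_tool([
  [0,0,-0.04,0],
  [0.1,0,-0.05,0],
  [0.2,0,-0.06,0],
  [0.3,0,-0.07,0],
  [0.4,0,-0.07,0],
  [0.4,0,-0.07,0],
])

```text
time: 22.63
ee_pos: [0.5677, 0.0297, 0.2563]
eef_rot: [-3.082, -0.609, -0.001]
ft_force: [-0.8, -0.0, 0.4]
gripper_width: 0.199
grip_force: 25.8
```

```bash
python3 st.py
```

```text
z 0.25628843875377616 f_tool [-0.7 -0.3 -0.4] m_tool [ 0.042 -0.032 -0.002] along groove mm -38.1 left 0.3 t 22.6333 grip 25.76274812221527
lever mm 89.6
```

Request:
drive_tool([
  [0.1,0,0,0],
  [0.2,0,-0.01,0],
  [0.3,0,-0.02,0],
  [0.4,0,-0.03,0],
  [0.4,0,-0.03,0],
])

```text
time: 23.05
ee_pos: [0.5714, 0.0311, 0.2567]
eef_rot: [-3.082, -0.609, -0.001]
ft_force: [1.1, 0.2, -0.5]
gripper_width: 0.202
grip_force: 25.6
```

```bash
python3 st.py; python3 asc.py
```

```text
z 0.25668488877209084 f_tool [1.1 0.3 0.5] m_tool [ 0.002 -0.022  0.033] along groove mm -34.1 left 0.2 t 23.05 grip 25.63939779996872
lever mm -1402.0
##################.        --+++###+
#################+.        -+++#####
#################+.        ..-+#####
################++.           .#####
#################+-           .+++##
#################++.          .-..-#
##################++.            .-+
###################+++++.       ..-+
########################-      ..--+
#############++#########-.   ..----+
#############++########+-   ..---++#
######################+-.  .----++##
######################-....---++++++
#####################+-------+++++++
####################+------++#++++++
###################+-----++####+++++
##################+-----++######++++
################++----++#########+++
##+++##########+-----+#############+
++++++########++---++###############
++++++######++++--+#################
-+++++#####++#++++##################
--++++#####+++++####################
--++++#####-. ..+###################
--++++####-.    .+##################
++++++##+-.      .+#################
++++++++.         .+################
-++++--.           .-###############
.----.               -+#############
                      .+############
```

Request:
drive_tool([
  [0,0,-0.1,0],
  [0,0,-0.25,0],
  [0,0,-0.4,0],
  [0,0,-0.4,0],
])

```text
time: 23.43
ee_pos: [0.5711, 0.0309, 0.2611]
eef_rot: [3.082, 0.608, 0.001]
ft_force: [0.2, 0.4, -0.9]
gripper_width: 0.2
grip_force: 25.6
```

```bash
python3 st.py
```

```text
z 0.2610665940462755 f_tool [ 0.4 -0.3  0.9] m_tool [ 0.008 -0.022 -0.041] along groove mm -34.5 left 0.1 t 23.4333 grip 25.618304014205933
lever mm 373.8
```

No load while lifting, so the clip is off. I'll lift gently and move clear of the bar towards the dish side.

Request:
drive_tool([
  [0,0,-0.6,0],
  [0,0,-1.4,0],
  [0,0,-2.4,0],
  [0,0,-3.4,0],
  [0,0,-4.2,0],
  [0,0,-4.7,0],
  [0,0,-5,0],
  [0,0,-5,0],
  [0,0,-5,0],
])

```text
time: 24.18
ee_pos: [0.5709, 0.0309, 0.3107]
eef_rot: [3.082, 0.608, 0.0]
ft_force: [-0.4, -1.3, -1.0]
gripper_width: 0.203
grip_force: 25.6
```

```bash
python3 st.py
python3 - <<'E'
from w import *
import pickle
c=snap('side'); pickle.dump(c,open('side9.pkl','wb')); save(c,'side9.png',(295,125,375,185),10)
# dish from first pictures: rim circle
for n in('top','side'):
    k=pickle.load(open(n+'0.pkl','rb')); P=cloud(k); hsv=cv2.cvtColor(k['img'],cv2.COLOR_RGB2HSV)
    u0,v0=(222,208) if n=='top' else (280,143)
    uu=np.mgrid[0:400,0:640]; g=(np.hypot(uu[1]-u0,uu[0]-v0)<22)
    m=g&(P[...,2]>.017)&(P[...,2]<.035); q=P[m]
    A=np.c_[2*q[:,:2],np.ones(len(q))]; s=np.linalg.lstsq(A,(q[:,:2]**2).sum(1),rcond=None)[0]
    print(n,m.sum(),'dish centre',s[:2],'r',np.sqrt(s[2]+s[:2]@s[:2]),'bbox',q.min(0),q.max(0))
E
```

```text
z 0.31071999357977703 f_tool [-0.9  1.   1. ] m_tool [-0.032 -0.055 -0.001] along groove mm -34.6 left 0.1 t 24.1833 grip 25.60260236263275
lever mm -373.0
top 136 dish centre [0.50627344 0.29227793] r 0.04765316620709873 bbox [0.4580396  0.2442444  0.01714865] [0.55452921 0.34176807 0.02960953]
side 124 dish centre [0.50392033 0.28777896] r 0.04756381782436279 bbox [0.45562003 0.2388292  0.01708806] [0.55312609 0.33839934 0.02728985]
```

View pics/side9.png

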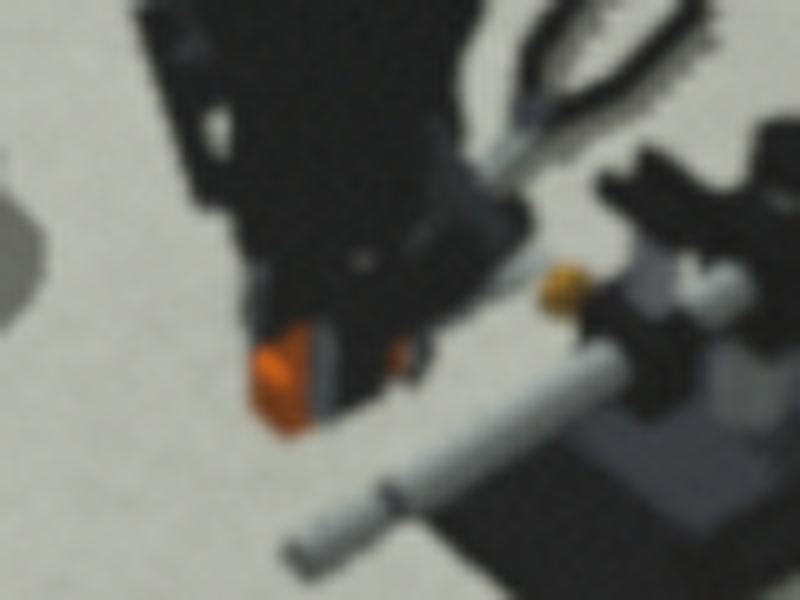

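The picture shows a bare groove at (400,490) and the clip's leg hanging just ahead of the handle at (420,365): the clip is off and astride the blade. 

The tool can't pitch, so I'll use the dish. The wedge goes in just above the rim with the clip's legs inside, then I draw it back so the wall holds the clip while the blade slides out.

Run:
```python
from w import *
s=bot.read_state(); delta([.505,.223,.27],np.radians(90),s); delta([.54,.127,.29],np.radians(56),s)
```

```text
shift cm [  1.22 -20.27   4.04] turn -1.181 toolyaw 22.34
shift cm [  0.81 -10.06   2.04] turn -0.588 toolyaw 22.34
```

Request:
drive_tool([
  [0,-0.3,0,-0.02],
  [0.1,-1,0.1,-0.06],
  [0.2,-2,0.3,-0.12],
  [0.3,-3.2,0.5,-0.19],
  [0.4,-4.4,0.8,-0.26],
  [0.5,-5.6,1.1,-0.33],
  [0.6,-6.8,1.4,-0.4],
  [0.7,-8,1.6,-0.47],
  [0.8,-9.2,1.8,-0.54],
  [0.8,-10.3,2,-0.6],
])

```text
time: 25.07
ee_pos: [0.5385, 0.1313, 0.2903]
eef_rot: [-2.758, -1.503, -0.0]
ft_force: [0.1, 0.0, -1.5]
gripper_width: 0.204
grip_force: 25.6
```

Run:
```python
from w import *
s=bot.read_state(); delta([.505,.223,.27],np.radians(90),s)
```

```text
shift cm [ 5.89 -7.79  2.04] turn -0.573 toolyaw 57.17
```

Request:
drive_tool([
  [0.6,-0.8,0.1,-0.06],
  [1.2,-1.6,0.3,-0.12],
  [1.9,-2.5,0.6,-0.19],
  [2.6,-3.4,0.9,-0.26],
  [3.3,-4.3,1.2,-0.33],
  [4,-5.2,1.5,-0.4],
  [4.7,-6.1,1.8,-0.46],
  [5.3,-6.9,2,-0.52],
  [5.7,-7.4,2,-0.55],
  [5.7,-7.4,2,-0.55],
])

```text
time: 25.9
ee_pos: [0.508, 0.2195, 0.2707]
eef_rot: [-2.25, -2.191, -0.001]
ft_force: [0.1, 0.3, -1.6]
gripper_width: 0.203
grip_force: 25.6
```

```bash
cat > look.py <<'E'
from w import *
import sys
s=bot.read_state(); Rm=R.from_rotvec(s['eef_rot']).as_matrix()
for n in('side','top'):
    c=snap(n); P=cloud(c); L=(P-s['ee_pos'])@Rm; V=c['img'].max(2)
    # points ahead of handle, near blade
    m=(c['z_map']>0)&(abs(L[...,1])<.013)&(L[...,2]>.155)&(L[...,2]<.195)&(L[...,0]>.018)&(L[...,0]<.09)&(P[...,2]>.032)
    for k in range(18,90,6):
        q=m&(L[...,0]>=k/1000)&(L[...,0]<(k+6)/1000)
        if q.sum(): print(n,k+3,q.sum(),'zbelow',np.round(1000*L[q][:,2].min(),0),np.round(1000*L[q][:,2].max(),0),'y',np.round(1000*L[q][:,1].min(),0),np.round(1000*L[q][:,1].max(),0),'V',int(V[q].min()),int(V[q].max()))
E
python3 look.py
python3 - <<'E'
from w import *
s=bot.read_state(); print(s['ee_pos'],s['joint_pos'].round(2)); delta([.505,.223,.215],np.radians(90),s)
c=snap('top'); P=cloud(c)
m=(P[...,2]>.017)&(P[...,2]<.035)&(np.hypot(P[...,0]-.505,P[...,1]-.29)<.056); q=P[m]
A=np.c_[2*q[:,:2],np.ones(len(q))]; k=np.linalg.lstsq(A,(q[:,:2]**2).sum(1),rcond=None)[0]; print(m.sum(),k[:2],np.sqrt(k[2]+k[:2]@k[:2]))
E
```

```text
side 21 3 zbelow 159.0 160.0 y 0.0 9.0 V 128 202
side 39 1 zbelow 171.0 171.0 y 4.0 4.0 V 191 191
[0.50876543 0.21736273 0.2707277 ] [-0.31  0.81 -0.3   1.89  0.45  0.51 -0.95]
shift cm [ 0.55 -0.4   5.57] turn -0.031 toolyaw 88.2
0 [0. 0.] 0.0
```

Request:
drive_tool([
  [0.3,-0.2,0.5,-0.02],
  [0.55,-0.4,1.5,-0.03],
  [0.55,-0.4,2.7,-0.03],
  [0.55,-0.4,3.9,-0.03],
  [0.55,-0.4,4.9,-0.03],
  [0.55,-0.4,5.5,-0.03],
  [0.55,-0.4,5.6,-0.03],
  [0.55,-0.4,5.6,-0.03],
])

```text
time: 26.72
ee_pos: [0.5047, 0.2231, 0.2142]
eef_rot: [-2.222, -2.22, 0.001]
ft_force: [0.1, 0.1, -0.4]
gripper_width: 0.207
grip_force: 25.6
```

Request:
drive_tool([
  [0,0,0.2,0],
  [0,0,0.4,0],
  [0,0,0.5,0],
  [0,0,0.5,0],
])

```text
time: 27.05
ee_pos: [0.5049, 0.2231, 0.2097]
eef_rot: [2.223, 2.22, 0.0]
ft_force: [0.7, 0.6, -1.7]
gripper_width: 0.204
grip_force: 25.6
```

```bash
python3 st.py
python3 - <<'E'
from w import *
s=bot.read_state(); print(s['ee_pos']); delta([.505,.223,.2055],np.radians(90),s)
E
```

```text
z 0.20974624445435391 f_tool [0.6 0.7 1.7] m_tool [ 0.021 -0.039  0.024] along groove mm -22.5 left 203.0 t 27.05 grip 25.601243376731873
lever mm 150.8
[0.50489136 0.22308151 0.20974624]
shift cm [-0.01  0.01  0.42] turn -0.001 toolyaw 89.94
```

Request:
drive_tool([
  [0,0,0.15,0],
  [0,0,0.3,0],
  [0,0,0.4,0],
  [0,0,0.4,0],
])

```text
time: 27.38
ee_pos: [0.5048, 0.2231, 0.2055]
eef_rot: [2.223, 2.22, -0.001]
ft_force: [0.0, 0.1, -0.8]
gripper_width: 0.207
grip_force: 25.6
```

```bash
python3 st.py
```

```text
z 0.20545969379042697 f_tool [0.1 0.  0.8] m_tool [-0.032  0.008 -0.047] along groove mm -22.6 left 203.0 t 27.3833 grip 25.60043692588806
lever mm 143.6
```

Request:
drive_tool([
  [0,0,0.1,0],
  [0,0,0.1,0],
  [0,0,0.1,0],
])

```text
time: 27.63
ee_pos: [0.5048, 0.2231, 0.2046]
eef_rot: [2.223, 2.22, -0.0]
ft_force: [0.3, -0.9, -1.5]
gripper_width: 0.199
grip_force: 25.6
```

```bash
python3 st.py
```

```text
z 0.20461100578483385 f_tool [-0.9  0.3  1.5] m_tool [ 0.012 -0.013  0.055] along groove mm -22.5 left 203.0 t 27.6333 grip 25.60074359178543
lever mm -178.4
```

Request:
drive_tool([
  [-0.2,0,0,0],
  [-0.5,0,0,0],
  [-0.8,0,0,0],
  [-1.2,0,0,0],
  [-1.6,0,0,0],
  [-2,0,0,0],
  [-2.4,0,0,0],
  [-2.8,0,0,0],
  [-2.8,0,0,0],
])

```text
time: 28.38
ee_pos: [0.5049, 0.1937, 0.2046]
eef_rot: [2.224, 2.218, -0.002]
ft_force: [-1.1, 0.3, -0.4]
gripper_width: 0.202
grip_force: 25.6
```

```bash
python3 st.py
cat > dish.py <<'E'
from w import *
for n in('top','side'):
    c=snap(n); P=cloud(c)
    if n=='top': sl=(slice(185,232),slice(196,250))
    else: sl=(slice(128,162),slice(258,306))
    b=c['img'].mean(2)[sl].astype(int); print(n)
    print('\n'.join(''.join('#' if v<50 else '+' if v<75 else '-' if v<105 else '.' if v<135 else ' ' for v in r) for r in b))
E
python3 dish.py
```

```text
z 0.2046147740306541 f_tool [ 0.3 -1.1  0.4] m_tool [-0.008 -0.043  0.031] along groove mm -33.7 left 175.8 t 28.3833 grip 25.603783428668976
lever mm -299.5
top
++++++++++++++++++++++++++++++++++++#+-++++++++++++###
++++++++++++++++++++++++++++++++++++++-+++++++++++++##
+++++++++++++++++++++++++++++++++++++#+-+++++#++++++##
+++++++++++++++++++++++++++++++++++++++-++++++++++++##
++++++++++++++++++++++++++++++++++++++#+-+++++++++++++
++++++++++++++++++++++++++++++++++++++++-+++++++++++++
+++++++++++++++++++++++++++++++++++++++#+-++++++++++++
#++++++++++++++++++++++++++++++++++++++#+-++++++++++++
#+++++++++++++++++++++++++++++++++++++++#+-+++++++++++
++++++++++++++++++++++++++++++++++++++++#+-+++++#+++++
+++++++++++++++++++++++++++++++++++++++++#+-++++++++++
+++++++++++++++++++++++++++++++++++++++++#+-+++++#++++
+##++++++++++++++++++++++++++++++++++++++#+-++++++#+++
#+#+++++++++++++++++++++++++++++++++++++++#+-+++++#+++
##++++++++++++++++++++++++++++++++++++++++#+++++++++++
##+++++++++++++++++++++++++++++++++++++++++#+++++++#++
+##++++++++++++++++++++++++++++++++++++++++++-+++++#++
+##
[... 2604 characters left out ...]
######-    +######+++.     
         ...  .+##########+-   .+#####+--.      
          .-. .-+#########+-  .-#####+--.       
          .---..+#########+-...+##+##+--.       
           ------+##++####+-...-#+++#+--.       
           .------++-++###+-...-##++#+--.       
            .---------+##++--..-++++#+--.       
             .--------+##++--..-++++#+-.        
              .-------+##++---..-+++#+-.        
              ..-------##++++--.-++++-.         
                .------+#+-+++-.--+--.          
                 ....--+#+++++-----.            
                     ..-+--++++++-.             
                         .--+++++-              
                           .-++++-.
```

Request:
drive_tool([
  [-0.3,0,0,0],
  [-0.7,0,0,0],
  [-1.1,0,0,0],
  [-1.6,0,0,0],
  [-2.1,0,0,0],
  [-2.6,0,0,0],
  [-3.1,0,0,0],
  [-3.7,0,0,0],
  [-4.3,0,0,0],
  [-5,0,0,0],
])

```text
time: 29.32
ee_pos: [0.5048, 0.1446, 0.2047]
eef_rot: [-2.222, -2.22, -0.0]
ft_force: [-0.2, -1.0, -1.2]
gripper_width: 0.2
grip_force: 25.6
```

Request:
drive_tool([
  [-0.5,0,-0.3,0],
  [-1.5,0,-2,0],
  [-3,0,-4,0],
  [-5,1,-6,0.06],
  [-5,3,-8,0.13],
  [-5,5.5,-8,0.2],
  [-5,8,-8,0.28],
  [-5,11,-8,0.36],
  [-5,14,-8,0.44],
  [-5,14,-8,0.44],
])

```text
time: 30.15
ee_pos: [0.6497, 0.0939, 0.2855]
eef_rot: [2.655, 1.672, 0.012]
ft_force: [1.7, 0.5, -0.7]
gripper_width: 0.203
grip_force: 25.6
```

```bash
python3 st.py
python3 - <<'E'
from w import *
import pickle
for n in('top','side'):
    c=snap(n); P=cloud(c); k=pickle.load(open(n+'0.pkl','rb')); V=c['img'].mean(2); V0=k['img'].mean(2)
    g=(np.hypot(P[...,0]-.505,P[...,1]-.29)<.08)&(abs(V-V0)>30); v,u=np.nonzero(g)
    print(n,g.sum(),u.min() if len(u) else '',u.max() if len(u) else '',v.min() if len(v) else '',v.max() if len(v) else '')
    if len(u): print(np.round(1000*np.median(P[g],0)),V[g].mean(),V0[g].mean())
    sl=(slice(190,228),slice(202,242)) if n=='top' else (slice(128,162),slice(258,306))
    print('\n'.join(''.join('#' if v<50 else '+' if v<75 else '-' if v<105 else '.' if v<135 else ' ' for v in r) for r in V[sl]))
E
```

```text
z 0.2854781135828095 f_tool [1.2 1.3 0.7] m_tool [-0.069  0.037 -0.019] along groove mm 62.2 left 28.4 t 30.15 grip 25.636088848114014
lever mm -17739.0
top 25 218 226 207 214
[499. 295.   7.] 88.02666666666666 135.34666666666666
                                        
                          .....         
                      .....----....     
                      ..-----------.    
              .......... ..---------..  
            ..---.......   .----------. 
          ..----...   ..     .---.-----.
         .-----.              .---------
        .------.               .--------
       .------.                .--------
      .------.                  .-------
      -------                   ..------
     .------.                    .------
     -------                     .------
    .-------                      .-----
    .-------                      .-----
    .-------          .           .-----
    --------       ..--           .-----
   .--------    ..--+-.           .-----
   .--------.  .---.              ------
   .--------   .--.  ....         .-----
    -----
[... 1619 characters left out ...]
. .--.          .-..         
          ..     .--.. ..          ---..        
         ..       ..-.           .-----..       
         ...                    .------..       
          .-.                 .-----.---.       
          .---..           ..-------.---.       
           --------.....------------.....       
           .-------------------------....       
            .--------------------------..       
             .-------------------------.        
              .-------------------.--...        
              ..-----------------..--..         
               ..--------------.-.....          
                 .....--------......            
                     ............
```

The clip lies in the dish: C-shape at (220,211) in the top view. I'll raise clear of the holder and carry the wedge to the pad.

Request:
drive_tool([
  [0,0,-3,0],
  [0,0,-6,0],
  [0,0,-9,0],
  [0,0,-10,0],
  [0,0,-10,0],
])

```text
time: 30.67
ee_pos: [0.6445, 0.0953, 0.3877]
eef_rot: [2.651, 1.682, 0.007]
ft_force: [-0.7, -0.2, -0.2]
gripper_width: 0.201
grip_force: 25.6
```

Run:
```python
from w import *
s=bot.read_state(); print(s['ee_pos'],s['joint_pos'].round(2)); delta([.485,-.312,.3],np.radians(10),s)
```

```text
[0.64446644 0.09527734 0.38768692] [-0.05  0.75 -0.32  1.49  0.28  0.93 -0.89]
shift cm [-43.66   2.89   8.66] turn 0.956 toolyaw 64.79
```

Request:
drive_tool([
  [-3,0.2,0,0.1],
  [-7,0.5,0,0.2],
  [-11,0.7,0,0.3],
  [-15,1,0,0.4],
  [-19,1.3,0,0.5],
  [-23,1.5,0,0.6],
  [-27,1.8,0,0.7],
  [-31,2.1,0,0.8],
  [-35,2.4,0,0.9],
  [-39,2.6,0,0.95],
])

```text
time: 31.5
ee_pos: [0.4995, -0.2698, 0.3828]
eef_rot: [-3.128, -0.276, 0.006]
ft_force: [0.4, -0.8, -0.8]
gripper_width: 0.203
grip_force: 25.6
```

Request:
drive_tool([
  [0,0,0,0],
  [0,0,0,0],
  [0,0,0,0],
])

```text
time: 31.75
ee_pos: [0.5009, -0.268, 0.3832]
eef_rot: [-3.127, -0.283, 0.004]
ft_force: [-0.1, 1.0, -0.1]
gripper_width: 0.201
grip_force: 25.6
```

Run:
```python
from w import *
s=bot.read_state(); print(s['ee_pos']); delta([.485,-.312,.2],np.radians(8),s)
```

```text
[ 0.50094807 -0.2679947   0.38323095]
shift cm [-2.31  4.09 18.32] turn 0.041 toolyaw 10.34
```

Request:
drive_tool([
  [-0.7,1.3,1,0.02],
  [-1.5,2.7,4,0.04],
  [-2.3,4.1,7,0.04],
  [-2.3,4.1,10.5,0.04],
  [-2.3,4.1,13.5,0.04],
  [-2.3,4.1,16,0.04],
  [-2.3,4.1,17.5,0.04],
  [-2.3,4.1,18.2,0.04],
  [-2.3,4.1,18.2,0.04],
  [-2.3,4.1,18.2,0.04],
])

```text
time: 32.58
ee_pos: [0.4868, -0.3128, 0.2026]
eef_rot: [-3.133, -0.221, 0.0]
ft_force: [0.6, 0.3, -0.0]
gripper_width: 0.204
grip_force: 25.6
```

Request:
drive_tool([
  [0,0,0.2,0],
  [0,0,0.4,0],
  [0,0,0.6,0],
  [0,0,0.7,0],
  [0,0,0.7,0],
])

```text
time: 33.0
ee_pos: [0.4865, -0.3133, 0.1959]
eef_rot: [3.134, 0.219, 0.0]
ft_force: [-0.9, 0.0, -0.9]
gripper_width: 0.204
grip_force: 25.6
```

```bash
python3 st.py
```

```text
z 0.19587374878827848 f_tool [-0.9 -0.1  0.9] m_tool [ 0.05  -0.021  0.034] along groove mm -243.8 left -285.9 t 33.0 grip 25.62405288219452
lever mm -748.8
```

Request:
drive_tool([
  [0,0,0.1,0],
  [0,0,0.2,0],
  [0,0,0.25,0],
  [0,0,0.25,0],
])

```text
time: 33.33
ee_pos: [0.4864, -0.3132, 0.1931]
eef_rot: [-3.134, -0.219, 0.0]
ft_force: [0.2, -0.3, -0.6]
gripper_width: 0.204
grip_force: 25.6
```

Request:
drive_tool([
  [0,0,0,0],
  [0,0,0,0],
  [0,0,0,0],
  [0,0,0,0],
  [0,0,0,0],
  [0,0,0,0],
], gripper=-0.3)

```text
time: 33.83
ee_pos: [0.4865, -0.3133, 0.1932]
eef_rot: [3.134, 0.219, 0.0]
ft_force: [0.1, 0.1, -0.2]
gripper_width: 0.647
grip_force: 0.0
```

Request:
drive_tool([
  [0,0,-1,0],
  [0,0,-3,0],
  [0,0,-6,0],
  [0,0,-10,0],
  [-4,0,-13,0],
  [-8,0,-14,0],
  [-12,0,-14,0],
  [-14,0,-14,0],
  [-14,0,-14,0],
  [-14,0,-14,0],
])

```text
time: 34.67
ee_pos: [0.3464, -0.3333, 0.3341]
eef_rot: [3.133, 0.215, -0.0]
ft_force: [0.3, 0.6, 0.7]
gripper_width: 0.65
grip_force: 0.0
```

Run:
```python
from w import *
import pickle
for n in('top','side'):
    c=snap(n); h,o=wedge(c,.49,-.312,.024); P=cloud(c); print(n,o.sum(),h*1000,'z top',np.percentile(P[o][:,2],80)*1000 if o.any() else '')
    L=P-np.array([.49,-.312,.0]); m=(abs(P[...,0]-.54)<.03)&(abs(P[...,1]+.304)<.02)&(P[...,2]>.0155)&(P[...,2]<.05)&(c['img'].std(2)<25); print('blade pts',m.sum(),np.round(1000*P[m].mean(0)) if m.any() else '')
    k=pickle.load(open(n+'0.pkl','rb')); g=(np.hypot(P[...,0]-.505,P[...,1]-.29)<.07)&(abs(c['img'].mean(2)-k['img'].mean(2))>30); print('clip',g.sum(),np.round(1000*np.median(P[g],0)) if g.any() else '', 'max z',np.round(1000*P[g][:,2].max(),1) if g.any() else '')
print(bot.read_state()['time'],bot.read_state()['gripper_width'])
```

```text
top 73 [ 494.76283174 -313.50287462   24.        ] z top 35.72711934815764
blade pts 47 [ 538. -307.   22.]
clip 31 [499. 294.   6.] max z 13.2
side 143 [ 491.68578558 -313.3901535    24.        ] z top 35.37747855519473
blade pts 68 [ 537. -309.   21.]
clip 0  max z 
34.7667 0.647495652154646
```

Request:
drive_tool([
  [0,0,0,0],
  [0,0,0,0],
  [0,0,0,0],
  [0,0,0,0],
])

```text
time: 35.1
ee_pos: [0.3484, -0.3325, 0.333]
eef_rot: [-3.134, -0.221, -0.0]
ft_force: [-0.4, 0.6, -0.1]
gripper_width: 0.651
grip_force: 0.0
```

```bash
python3 -c "
from station import bot; print(bot.sign_off())"
```

```text
the job is handed in; nothing more can be done
None
```

I handed the job in at about 35 s: by the last camera check the clip is in the metal parts dish and the wedge is flat on the blue pad; sign-off returned no verdict, and the wedge's forces on bar and clip could only be inferred from the wrist sensor.

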